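# Load, cam-close and scan in a burn-in fixture

### The arm

A 6-joint arm with a two-finger parallel gripper is mounted at the origin on a cart in front of the work surface, level with it; the furniture and walls round the work are solid. World frame = base frame: x ahead of the robot, y to its left, z up, the work surface at z = 0. Lengths are in m, angles in rad, forces in N, time in s.
With the tool pointing down it reaches from about 0.375 to 0.9 m from the base axis. Payload 3.1 kg.
Tool frame: the origin (TCP) lies at the very end of the fingers, on their centre line; the grasp point (between the pads) lies 19 mm behind it; z points along the fingers, y is the direction in which the jaws open and shut (so a half turn about z gives the same grasp; the last joint's range is limited). The gripper opens to 85 mm and grips with 20 to 120 N. Pads are 22 mm wide; open, the fingers measure 114 mm over their backs; the gripper's body (76 mm by 85 mm) begins 54 mm behind the grasp point. The pads swing forward as they close: fully open they stand 13 mm farther back than shut.
Start: joints at [-1.514, 0.527, 1.433, -0, 1.181, -0.178], TCP at [0.146, -0.608, 0.231] pointing down, gripper open.
Joint ranges: [-3.08, 3.08], [-0.75, 2.2], [0.22, 2.44], [-1.43, 4.57], [0, 2.65], [-2.85, 2.85]. Speed limits (rad/s): [2.79, 2.79, 3.14, 3.14, 3.14, 3.14].

### API

Orientations are given as a unit quaternion [x, y, z, w].
In Python, from station import manip gives the robot as it stands. The module is installed in compiled form; this text tells all that it offers.
- The arm moves only by the tool send_rows, never from a script. Its argument "commands" is a list of rows, each an object with "delta_pos": the shift along the world's x, y, z in cm, a list of three; "yaw": the turn about the world's z in rad. A call has 1 to 10 rows; each row shifts and turns the pose as measured when the row begins; what a row does not reach is not made up. A row lasts 1/8 s, in which the tool goes at most 62.5 mm and 10.7 degrees, less where a joint would pass 70% of its speed; a pose out of reach is approached as far as the arm can. A call is refused whole if a number of a shift passes 6.25 or a number of a turn 0.188, either way. A call with a gripper value outside its range is refused whole. "grip" is the closure, from -1 (fully open) to 1 (shut), set as the call begins (left out, the last holds). The fingers move at their own pace and stop on an object; "force" is the grip in N (left out, the last holds). Time passes only in rows, so rows that do not move let the fingers close. It gives the time, the measured TCP pose, the force and the opening at its end, in the units of the state.
- manip.sense(): the state, without advancing time (a new reading comes with each control period).
- manip.snapshot(name): name is "side" or "top"; returns the picture (400x640x3 uint8, blue, green, red); there is no depth.
- manip.get_calibration(name): a dict with "fx", "fy", "cx", "cy" (pixels), "dist_coeffs" ([k1, k2, p1, p2, k3] as OpenCV has them; the pictures are not rectified), "world_to_cam" (4x4, takes a point from world to camera coordinates). Camera axes: x right, y down, z forward; pixel columns grow to the right and rows downward; lengths in m; the calibration is good to about 2 mm. A picture is of the moment at which its call begins. get_calibration takes no time and is no camera call.
- manip.sign_off(): hands the job in, once; it reports no verdict.
The state is a dict: "t": time; "q": joint angles; "qd": joint speeds; "tau": joint torques, N m; "tcp_pos": TCP position; "tool_rot": TCP orientation; "force": force on the tool from outside, world axes, zero at the start; "ft_torque": the same for the moment, N m; "finger_gap": opening from 0.0 (shut) to 1.0 (fully open).
Only numpy, scipy, OpenCV 4.12 (cv2) and the standard library are available. Lean on these libraries where they do the work, as an engineer would, in place of code of your own. Each camera call takes 0.05 s, during which the arm holds its last target. There are 200 camera calls.

### The job

Lay each converter module that is on the bench (two or three) in the fixture slot of its colour, label up and brass contacts towards the contact bar, then turn the T-handle until the cam's high point bears on the bar (red end pointing at it), which presses them home. Then take the code scanner and hold it still for a second about 8 cm straight above each label, its scan line across the bars, in the order red, yellow, blue, touching neither modules nor fixture with it. Put it back in its cradle, and leave the other things on the bench alone.

Things in the scene. Friction and masses are not known exactly. Their poses are not given: they have to be found in the camera images.
- fixture: burn-in fixture fixed to the bench, aluminium plate 214 (x) x 232 (y) x 10 mm. Origin under its centre, +x from the contact bar to the back stop, +y left. Three open slots on the plate (floor z = 10 mm) at y = +66 red, 0 yellow, -66 mm blue, colour plates on the stop. Stop face at x = 90 mm, 36 high. Cam low, the contact tips are at x = -5 mm: set a module down with its centre at x = 43; home it is at 48
- cam (a joint): angle of the eccentric cam, rad, counter-clockwise from above; range -0.2 to 4.2, starts at 0 to 0.6. 0: low point at the bar, red end of the T-handle points along fixture -x. 3.14: high point on the bar, red end points at the bar (+x); counts within 0.28 rad. It stays where it is left; turning takes up to about 0.25 N m
- cam_grip (a point): on the cam's vertical axis (fixture x = -49, y = 0 mm), 64 mm above the bench: height to grip the T-handle, a black bar 68 x 15 x 24 mm (z = 51 to 75) with one red end, its length along the direction of joint cam. All beneath it is under 40 mm high
- contact_bar (a joint): travel (m) of the sprung contact bar towards the back stop, driven by the cam: 0 at the low point, 0.014 at the high point; springs hold it against the cam. A sprung contact block on it presses each module home with about 3 N in the last part of the turn
- module_red: loose converter module with red end cap and band, 84 (x) x 40 (y) x 28 mm, 0.14 kg; may be absent. Origin at the centre of its underside, z up. Brass contacts on its -x end, fins on the -x half, white label on top of the +x half. Rightly loaded, its axes are parallel to the fixture's
- label_red (a point): centre of the label on top of the red module: module x = +20, z = 28 mm. The code is read across the module's y (bars run along x)
- slot_red (a point): where the red module's label centre lies when it is home in the red slot: fixture x = 68, z = 38 mm, axes as the fixture's. The slot is 46 mm wide between black round-topped guides, 28 mm high (straight to 18), only at fixture x = 4 to 18 and 70 to 88 mm: fingers have room beside the module's middle
- module_yellow: loose converter module with yellow end cap and band, 84 (x) x 40 (y) x 28 mm, 0.14 kg; may be absent. Origin at the centre of its underside, z up. Brass contacts on its -x end, fins on the -x half, white label on top of the +x half. Rightly loaded, its axes are parallel to the fixture's
- label_yellow (a point): centre of the label on top of the yellow module: module x = +20, z = 28 mm. The code is read across the module's y (bars run along x)
- slot_yellow (a point): where the yellow module's label centre lies when it is home in the yellow slot: fixture x = 68, z = 38 mm, axes as the fixture's. The slot is 46 mm wide between black round-topped guides, 28 mm high (straight to 18), only at fixture x = 4 to 18 and 70 to 88 mm: fingers have room beside the module's middle
- module_blue: loose converter module with blue end cap and band, 84 (x) x 40 (y) x 28 mm, 0.14 kg; may be absent. Origin at the centre of its underside, z up. Brass contacts on its -x end, fins on the -x half, white label on top of the +x half. Rightly loaded, its axes are parallel to the fixture's
- label_blue (a point): centre of the label on top of the blue module: module x = +20, z = 28 mm. The code is read across the module's y (bars run along x)
- slot_blue (a point): where the blue module's label centre lies when it is home in the blue slot: fixture x = 68, z = 38 mm, axes as the fixture's. The slot is 46 mm wide between black round-topped guides, 28 mm high (straight to 18), only at fixture x = 4 to 18 and 70 to 88 mm: fingers have room beside the module's middle
- scanner: grey cordless code scanner, 0.22 kg. Handle level along x, from x = -75 to +55 mm, 30 wide (y), 32 high, origin in its middle height at the place to grip across y, near the centre of mass. Head at the +x end, x = 55 to 103, 46 wide, z = -65 to +30 mm, looking straight down. Starts in its cradle
- scan_window (a point): window under the scanner's head, at x = 79, y = 0, z = -65 mm in the scanner's frame. Looks along the scanner's -z, scan line along its y. Reads a label 40 to 120 mm below, within 12 mm of the line of sight, tilted or skewed up to 0.3 rad
- cradle: black scanner cradle fixed to the bench, base 140 x 100 mm, origin on the bench. Two flared saddles at x = -55 and +40 mm (14 thick) carry the handle, its underside at z = 84 mm; fingers have the gap between them, clear down to z = 62 mm. +x: the way the scanner's head points, hanging past the front saddle
- cradle_seat (a point): where the scanner's origin lies when it rests in the cradle, 100 mm above the bench, axes as the cradle's and the scanner's
- driver_rack: clear plastic rack full of red-black drivers, fixed to the bench: 254 (x) x 77 (y) x 122 mm, about 0.22 m high with the drivers. Origin under its centre. It stands beside the cradle: carry things round its near side
- ipa_dispenser: white pump dispenser 60 x 60 x 122 mm, a bystander: leave it where it is. Origin at the centre of its underside
- solder_reel: solder reel 53 x 53 x 24 mm, a bystander: leave it where it is. Origin at the centre of its underside
- side_cutters: red-handled cutters 48 x 140 x 13 mm, a bystander: leave it where it is. Origin at the centre of its underside

How it is judged:
On the way, in this order (a step that is already met when the one before it is completed fails the run):
1. every module present lies home in the slot of its colour and the cam's high point bears on the contact bar (distance between label_red and slot_red below 0.008 m and angle between each of module_red, module_yellow, module_blue's own z axis and vertical below 0.1 rad and distance between label_yellow and slot_yellow below 0.008 m and distance between label_blue and slot_blue below 0.008 m and value of joint cam between 2.86 and 3.42 rad and value of joint contact_bar above 0.0132 m), for 0.3 s.
2. the scanner is aimed at the red module's label and held steady (distance between label_red and slot_red below 0.008 m and angle between module_red's own z axis and vertical below 0.1 rad and x of label_red in the frame of scan_window between -0.012 and 0.012 m and y of label_red in the frame of scan_window between -0.012 and 0.012 m and z of label_red in the frame of scan_window between -0.12 and -0.04 m and angle between the z axis of scanner and the z axis of module_red, either way round below 0.3 rad and angle between the y axis of scanner and the y axis of module_red, either way round below 0.3 rad), for 0.8 s.
3. the scanner is aimed at the yellow module's label and held steady (distance between label_yellow and slot_yellow below 0.008 m and angle between module_yellow's own z axis and vertical below 0.1 rad and x of label_yellow in the frame of scan_window between -0.012 and 0.012 m and y of label_yellow in the frame of scan_window between -0.012 and 0.012 m and z of label_yellow in the frame of scan_window between -0.12 and -0.04 m and angle between the z axis of scanner and the z axis of module_yellow, either way round below 0.3 rad and angle between the y axis of scanner and the y axis of module_yellow, either way round below 0.3 rad), for 0.8 s.
4. the scanner is aimed at the blue module's label and held steady (distance between label_blue and slot_blue below 0.008 m and angle between module_blue's own z axis and vertical below 0.1 rad and x of label_blue in the frame of scan_window between -0.012 and 0.012 m and y of label_blue in the frame of scan_window between -0.012 and 0.012 m and z of label_blue in the frame of scan_window between -0.12 and -0.04 m and angle between the z axis of scanner and the z axis of module_blue, either way round below 0.3 rad and angle between the y axis of scanner and the y axis of module_blue, either way round below 0.3 rad), for 0.8 s.
At the end, for the whole second after the job is handed in: Every module present has its label centre within 8 mm of its slot's point, label up; the cam is at 2.86 to 3.42 rad with the contact bar at least 13.2 mm out; the scanner rests in its cradle, right way round, level, still, within 15 mm of its seat and 4 mm of its height (all of step 1 and distance between scanner and cradle_seat below 0.015 m and z of scanner in the frame of cradle_seat between -0.004 and 0.005 m and angle between scanner's own z axis and vertical below 0.12 rad and angle between the x axis of scanner and the x axis of cradle, either way round below 0.15 rad and linear speed of scanner below 0.02 m/s); the robot touches nothing.
It fails at once if a bystander is pushed aside by more than 25 mm (distance of any of ipa_dispenser, solder_reel, side_cutters from where it was at the start of the episode above 0.025 m).
It fails at once if the scanner is knocked against a module or the fixture (over 2 N) (contact force between scanner and fixture above 2 N or contact force between scanner and module_red above 2 N or contact force between scanner and module_yellow above 2 N or contact force between scanner and module_blue above 2 N).
Of module_red, module_yellow, module_blue only 2 to 3 are there at a start; the rules pass over those that are not, and their reading is None.
At some moment in a run one of module_red, module_yellow, module_blue may be knocked a few centimetres aside while the robot is not near it.
It also fails if it takes over 208 s, if anything falls off the work surface, if the arm or the gripper's body presses on something with over 40 N, if the wrist force passes 120 N, or if a joint passes its speed limit or range.

## Working session

There is one attempt and no reset: what is moved stays moved. The work goes in short steps, Python scripts to look and compute and a tool call to move; the robot and the scene stay as the last step left them, time stands still between calls to the robot, and variables do not carry over. Pictures are saved under pics/ and viewed, about 12 in all and at most 16, crops included, and the job is handed in when it is done.

Besides the shell and the picture viewer there is one more tool, called as name(argument=value, ...), one argument or row to a line, values as JSON. send_rows: Moves the arm, as the interface text tells. Its arguments: {"type":"object","properties":{"commands":{"type":"array","items":{"type":"object","properties":{"delta_pos":{"type":"array","items":{"type":"number"}},"yaw":{"type":"number"}}}},"grip":{"type":"number"},"force":{"type":"number"}},"required":["commands"]}

```bash
mkdir -p pics; cat > h.py <<'E'
import numpy as np, cv2
from station import manip
def snap(n,f):
    im=manip.snapshot(n); cv2.imwrite(f'pics/{f}.png',im); return im
def cal(n):
    c=manip.get_calibration(n); K=np.array([[c['fx'],0,c['cx']],[0,c['fy'],c['cy']],[0,0,1.]]);
    return K,np.array(c['dist_coeffs'],float),np.array(c['world_to_cam'])
def ray(n,uv):
    K,d,T=cal(n); p=cv2.undistortPoints(np.array(uv,float).reshape(-1,1,2),K,d).reshape(-1,2)
    R,t=T[:3,:3],T[:3,3]; return -R.T@t,(np.c_[p,np.ones(len(p))])@R
def plane(n,uv,z):
    o,d=ray(n,uv); return o+d*((z-o[2])/d[:,2])[:,None]
def proj(n,P):
    K,d,T=cal(n); r,_=cv2.Rodrigues(T[:3,:3]); return cv2.projectPoints(np.array(P,float).reshape(-1,1,3),r,T[:3,3],K,d)[0].reshape(-1,2)
E
python3 - <<'E'
from h import *
np.set_printoptions(precision=3,suppress=True)
a=snap('top','t0');b=snap('side','s0')
for n in('top','side'):
    K,d,T=cal(n);print(n,K[0,0],d,-T[:3,:3].T@T[:3,3],T[:3,:3])
s=manip.sense();print(s)
E
```

```text
top 379.61953039599126 [0.008 0.    0.    0.    0.   ] [0.506 0.031 1.228] [[-0.013 -1.    -0.027]
 [-0.998  0.015 -0.065]
 [ 0.066  0.026 -0.998]]
side 397.3091370166686 [-0.029  0.     0.     0.     0.   ] [0.072 0.842 0.936] [[-0.852 -0.523 -0.014]
 [-0.346  0.585 -0.733]
 [ 0.392 -0.62  -0.68 ]]
{'t': 0.1, 'q': array([-1.513,  0.528,  1.434,  0.   ,  1.181, -0.179]), 'qd': array([ 0.   , -0.002, -0.001,  0.   , -0.001, -0.001]), 'tau': array([ -0.001, -44.331, -17.859,  -0.   ,   0.004,  -0.   ]), 'tcp_pos': array([ 0.146, -0.607,  0.23 ]), 'tool_rot': array([ 0.993,  0.118,  0.   , -0.001]), 'force': array([ 0.251,  1.178, -1.539]), 'ft_torque': array([0.   , 0.05 , 0.013]), 'finger_gap': 1.0001196051977557}
```

View pics/t0.png

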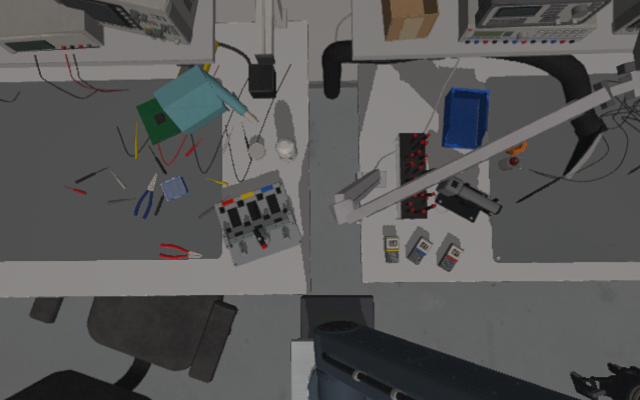

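View pics/s0.png

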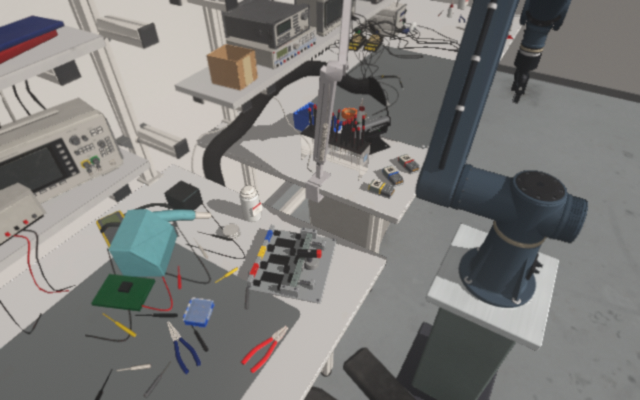

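The top view shows the fixture at about (260,222) with its stop and colour plates on the far side. Three modules lie at (391,248) yellow, (420,249) blue and (452,256) red. The scanner and cradle are near (468,197) and the driver rack is at (413,175). Next I'll enlarge both areas.

```bash
python3 - <<'E'
from h import *
a=cv2.imread('pics/t0.png')
c1=cv2.resize(a[175:275,205:310],None,fx=5.5,fy=5.5,interpolation=cv2.INTER_CUBIC)
cv2.imwrite('pics/c1.png',c1)
c2=cv2.resize(a[165:280,375:510],None,fx=5.5,fy=5.5,interpolation=cv2.INTER_CUBIC)
cv2.imwrite('pics/c2.png',c2)
E
```

```text
(no output)
```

View pics/c1.png

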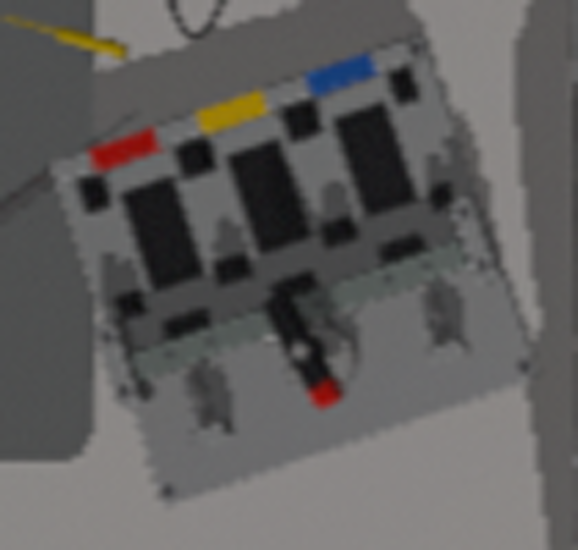

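View pics/c2.png

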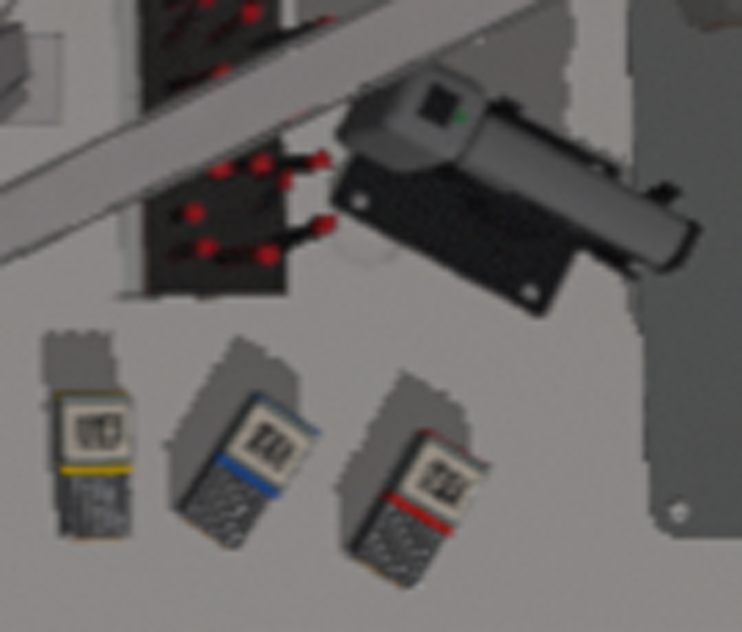

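The crops show the following:
- **Fixture:** rotated about +0.3 rad, with its stop on the far side. The red end of the handle points towards the robot at crop (323,392).
- **Modules:** all have labels up and far.
- **Scanner:** its head points up-left.

Now I'll measure.

```bash
cat >> h.py <<'E'
HSV={'red':[((0,110,60),(8,255,255)),((172,110,60),(180,255,255))],'yellow':[((20,110,70),(34,255,255))],'blue':[((105,100,50),(125,255,255))]}
def mask(im,c):
    h=cv2.cvtColor(im,cv2.COLOR_BGR2HSV); m=0
    for lo,hi in HSV[c]: m=m|cv2.inRange(h,lo,hi)
    return m
def blobs(im,c,box,mina=6):
    x0,y0,x1,y1=box; s=4
    sub=cv2.resize(im[y0:y1,x0:x1],None,fx=s,fy=s,interpolation=cv2.INTER_CUBIC)
    n,l,st,ce=cv2.connectedComponentsWithStats(mask(sub,c))
    return [((ce[i]+.5)/s-.5+[x0,y0],st[i,4]/s/s) for i in range(1,n) if st[i,4]>mina*s*s]
E
python3 - <<'E'
from h import *
np.set_printoptions(precision=4,suppress=True)
a=cv2.imread('pics/t0.png');b=cv2.imread('pics/s0.png')
for c in HSV:
    print(c,'fix',blobs(a,c,(205,175,310,275)),'mod',blobs(a,c,(375,225,510,285)),'side',blobs(b,c,(240,220,340,300)), blobs(b,c,(355,140,430,210)))
def cr(p,o): return (np.array(p,float)+.5)/5.5-.5+np.array(o)
c1=lambda p,z:plane('top',cr(p,(205,175)),z)
c2=lambda p,z:plane('top',cr(p,(375,165)),z)
print('corners',c1([(165,495),(528,368)],.01),'plates',c1([(125,148),(232,111),(341,73)],.037))
print('hub',c1([(302,350)],.078),'redend',c1([(324,392),(288,305)],.075))
print('Y',c2([(60,392),(132,392),(132,538),(60,538)],.028),'\nB',c2([(258,393),(318,430),(236,549),(177,512)],.028),'\nR',c2([(425,432),(488,465),(410,587),(347,550)],.028))
print('scanner head top ctr',c2([(440,105)],.13),'handle tail',c2([(675,245)],.116), 'handle near head',c2([(475,140)],.116))
print('base corners',c2([(335,197),(540,315)],.008))
print('rack',c2([(145,295),(288,295)],.1))
# lamp arm: top end vs side
for pt,ps in [((343,212),(318,185)),((343,212),(330,72))]:
    o1,d1=ray('top',pt);o2,d2=ray('side',ps);d1,d2=d1[0],d2[0]
    s=np.linalg.lstsq(np.c_[d1,-d2],o2-o1,rcond=None)[0];print('lamp',o1+d1*s[0],o2+d2*s[1])
E
```

```text
red fix [(array([227.0488, 201.8384]), np.float64(57.625)), (array([263.6436, 246.0419]), np.float64(23.5))] mod [(array([450.5707, 257.9337]), np.float64(28.5))] side [(array([318.3323, 253.0999]), np.float64(41.75)), (array([254.0394, 268.8776]), np.float64(72.8125))] [(array([408.1992, 161.3492]), np.float64(10.3125))]
yellow fix [(array([220.1502, 182.0268]), np.float64(37.25)), (array([246.6639, 194.9894]), np.float64(59.8125))] mod [(array([391.7035, 249.9915]), np.float64(25.875))] side [(array([261.5928, 251.1462]), np.float64(67.0))] [(array([381.1058, 187.6154]), np.float64(21.125))]
blue fix [(array([266.3966, 188.1384]), np.float64(55.0))] mod [(array([419.0483, 250.9111]), np.float64(28.125))] side [(array([268.6497, 234.8637]), np.float64(51.1875))] [(array([392.596 , 173.3788]), np.float64(12.375))]
corners [[0.3909 0.3347 0.01  ]
 [0.4617 0.1225 0.01  ]] plates [[0.5916 0.3514 0.037 ]
 [0.612  0.2895 0.037 ]
 [0.6329 0.2265 0.037 ]]
hub [[0.4756 0.242  0.078 ]] redend [[0.4523 0.2304 0.075 ]
 [0.5004 0.2502 0.075 ]]
Y [[ 0.4767 -0.1456  0.028 ]
 [ 0.4762 -0.1864  0.028 ]
 [ 0.3938 -0.1841  0.028 ]
 [ 0.3942 -0.1435  0.028 ]] 
B [[ 0.4747 -0.2575  0.028 ]
 [ 0.4534 -0.2906  0.028 ]
 [ 0.387  -0.2424  0.028 ]
 [ 0.4081 -0.2099  0.028 ]] 
R [[ 0.4516 -0.3506  0.028 ]
 [ 0.4326 -0.3851  0.028 ]
 [ 0.3648 -0.3391  0.028 ]
 [ 0.3858 -0.3046  0.028 ]]
scanner head top ctr [[ 0.6263 -0.3321  0.13  ]] handle tail [[ 0.5518 -0.4561  0.116 ]] handle near head [[ 0.6089 -0.3544  0.116 ]]
base corners [[ 0.587  -0.3102  0.008 ]
 [ 0.517  -0.425   0.008 ]]
rack [[ 0.5297 -0.1817  0.1   ]
 [ 0.5287 -0.2578  0.1   ]]
lamp [ 0.5509 -0.0115  0.0923] [0.5865 0.0099 0.093 ]
lamp [0.5352 0.0033 0.4886] [0.5464 0.0096 0.4888]
```

```bash
python3 - <<'E'
from h import *
np.set_printoptions(precision=3,suppress=True)
print('pole base',plane('side',[(316,195)],0),plane('top',[(365,190),(385,175)],0))
print('boom at z',[ (z,plane('top',[(343,212),(420,178),(500,145)],z)[:,:2].tolist()) for z in(.45,.55)])
# boom height: intersect top plane with side rays
o1,d=ray('top',[(343,212),(560,115)]);n=np.cross(d[0],d[1])
o2,e=ray('side',[(330,72),(340,30),(344,8)])
for v in e: print(o2+v*(n@(o1-o2))/(n@v))
E
python3 -c "
import cv2
b=cv2.imread('pics/s0.png');cv2.imwrite('pics/c3.png',cv2.resize(b[40:240,250:450],None,fx=3,fy=3,interpolation=cv2.INTER_CUBIC))"
```

```text
pole base [[ 0.621 -0.032  0.   ]] [[ 0.625 -0.087  0.   ]
 [ 0.673 -0.153  0.   ]]
boom at z [(0.45, [[0.536706542333771, 0.0018362325822912536], [0.6040592361691712, -0.1567243823410803], [0.669113852228461, -0.3208998003631314]]), (0.55, [[0.5327444747004175, 0.005564485219355899], [0.5914372009581343, -0.13260897506860259], [0.6481273280301107, -0.275675307229914]])]
[0.484 0.119 0.548]
[ 0.57  -0.082  0.561]
[ 0.61  -0.175  0.585]
```

View pics/c3.png

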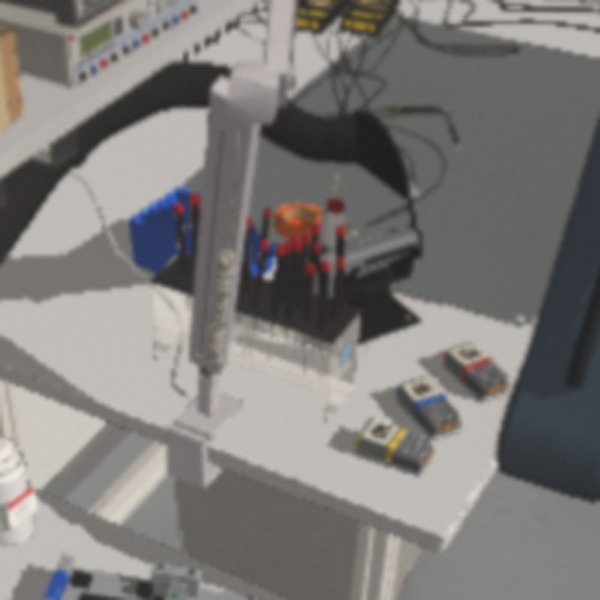

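The lamp pole runs from its clamp at about (0.62,-0.06,0) up to a knuckle at about (0.53,0,0.5), so I'll cross at x≈0.41. I'll go for red first.

send_rows(
  commands=[
    {"delta_pos":[3.3,3.3,-1.2],"yaw":-0.105},
    {"delta_pos":[3.3,3.3,-1.2],"yaw":-0.105},
    {"delta_pos":[3.3,3.3,-1.2],"yaw":-0.105},
    {"delta_pos":[3.3,3.3,-1.2],"yaw":-0.105},
    {"delta_pos":[3.3,3.3,-1.2],"yaw":-0.105},
    {"delta_pos":[3.3,3.3,-1.2],"yaw":-0.105},
    {"delta_pos":[3.3,3.3,-1.2],"yaw":-0.105},
    {"delta_pos":[3.3,3.3,-1.2],"yaw":-0.105},
  ],
  grip=-0.5,
  force=40,
)

```text
t: 1.1
tcp_pos: [0.4136, -0.3375, 0.13]
tool_rot: [0.949, -0.315, -0.001, -0.0]
force: [1.5, -1.1, -0.4]
finger_gap: 0.749
```

send_rows(
  commands=[
    {"delta_pos":[-0.5,-0.7,-2.5],"yaw":0.038},
    {"delta_pos":[0,0,-3]},
    {"delta_pos":[0,0,0]},
  ],
)

```text
validation failed for argument at $.co...
```

```bash
cat > st.py <<'E'
from h import *
np.set_printoptions(precision=4,suppress=True)
def st():
    s=manip.sense(); x,y,z,w=s['tool_rot']; R=cv2.Rodrigues(np.zeros(3))[0]
    tx=np.array([1-2*(y*y+z*z),2*(x*y+z*w)]); tz=np.array([2*(x*z+y*w),2*(y*z-x*w)])
    print('t',round(s['t'],2),'tcp',s['tcp_pos'],'yaw',round(float(np.arctan2(tx[1],tx[0])),3),'tilt',tz,'F',s['force'],'gap',round(s['finger_gap'],3),'q',s['q'])
E
python3 - <<'E'
from st import *
a=snap('top','t1');b=snap('side','s1');st()
for c in HSV: print(c,blobs(a,c,(375,225,510,285)),blobs(b,c,(355,140,430,210)))
E
```

```text
t 1.2 tcp [ 0.4141 -0.334   0.129 ] yaw -0.632 tilt [-0.003   0.0053] F [0.0012 0.9079 0.5494] gap 0.75 q [-0.8895  0.5547  1.756   0.0014  0.8369  1.3129]
red [(array([450.5384, 257.8511]), np.float64(30.6875))] [(array([408.3568, 161.3268]), np.float64(12.0))]
yellow [(array([391.717 , 249.9888]), np.float64(25.8125))] [(array([381.1097, 187.6374]), np.float64(21.4375))]
blue [(array([419.0509, 250.9021]), np.float64(28.25))] [(array([392.6238, 173.3775]), np.float64(12.6875))]
```

send_rows(
  commands=[
    {"delta_pos":[-0.5,-1.1,-2.5],"yaw":0.03},
    {"delta_pos":[0,0,-3],"yaw":0},
    {"delta_pos":[0,0,0],"yaw":0},
  ],
)

```text
t: 1.58
tcp_pos: [0.4094, -0.3459, 0.0731]
tool_rot: [0.956, -0.294, -0.002, -0.001]
force: [-0.0, 0.9, 0.3]
finger_gap: 0.746
```

```bash
python3 -c "
from st import *
st()"
```

```text
t 1.57 tcp [ 0.4094 -0.3459  0.0731] yaw -0.596 tilt [-0.0028  0.0036] F [-0.0308  0.8684  0.2759] gap 0.746 q [-0.9101  0.6528  1.7796 -0.0001  0.7138  1.2572]
```

send_rows(
  commands=[
    {"delta_pos":[0,0,-2.5],"yaw":0},
    {"delta_pos":[0,0,-2.4],"yaw":0},
    {"delta_pos":[0,0,-1.9],"yaw":0},
    {"delta_pos":[0,0,0],"yaw":0},
  ],
)

```text
t: 2.08
tcp_pos: [0.4104, -0.3508, 0.0078]
tool_rot: [0.956, -0.294, 0.001, 0.001]
force: [-0.3, 0.2, -1.0]
finger_gap: 0.747
```

send_rows(
  commands=[
    {"delta_pos":[0,0,0],"yaw":0},
    {"delta_pos":[0,0,0],"yaw":0},
    {"delta_pos":[0,0,0],"yaw":0},
    {"delta_pos":[0,0,0],"yaw":0},
    {"delta_pos":[0,0,0],"yaw":0},
  ],
  grip=1,
)

```text
t: 2.7
tcp_pos: [0.4115, -0.3529, 0.0113]
tool_rot: [0.956, -0.294, 0.004, 0.003]
force: [-0.4, -0.5, -1.5]
finger_gap: 0.462
```

```bash
python3 -c "
from st import *
st()"
```

```text
t 2.7 tcp [ 0.4115 -0.3529  0.0113] yaw -0.597 tilt [ 0.0053 -0.008 ] F [-0.3946 -0.477  -1.5433] gap 0.462 q [-0.9147  0.7661  1.7932 -0.0013  0.5727  1.2538]
```

Red is gripped (gap 0.46, about 39 mm). Lift it and carry it across on the near side.

send_rows(
  commands=[
    {"delta_pos":[0,0,4],"yaw":0},
    {"delta_pos":[0,0.5,4],"yaw":0},
    {"delta_pos":[0,3,3],"yaw":0.05},
    {"delta_pos":[0,5,0],"yaw":0.1},
    {"delta_pos":[0,5,0],"yaw":0.1},
    {"delta_pos":[0,5,0],"yaw":0.1},
    {"delta_pos":[0,5,0],"yaw":0.1},
    {"delta_pos":[0,5,0],"yaw":0.1},
    {"delta_pos":[0,5,0],"yaw":0.1},
    {"delta_pos":[0,5,0],"yaw":0.1},
  ],
)

```text
t: 3.95
tcp_pos: [0.4118, 0.0384, 0.1247]
tool_rot: [0.996, 0.085, 0.008, 0.002]
force: [1.5, 0.2, -1.2]
finger_gap: 0.458
```

```bash
python3 -c "
from st import *
st()"
```

```text
t 3.95 tcp [0.4118 0.0384 0.1247] yaw 0.169 tilt [ 0.0165 -0.0034] F [ 1.5043  0.2174 -1.1675] gap 0.458 q [-0.1784  0.4462  2.0625 -0.0007  0.6161  1.2237]
```

send_rows(
  commands=[
    {"delta_pos":[0,5,0],"yaw":0.05},
    {"delta_pos":[0,5,0],"yaw":0.05},
    {"delta_pos":[1.5,5,0],"yaw":0.04},
    {"delta_pos":[4,4,0],"yaw":0},
    {"delta_pos":[4,4,-0.5],"yaw":0},
    {"delta_pos":[3,3.5,-0.5],"yaw":0},
    {"delta_pos":[0.8,1.5,0],"yaw":0},
    {"delta_pos":[0,0,0],"yaw":0},
  ],
)

```text
t: 4.95
tcp_pos: [0.544, 0.3322, 0.1133]
tool_rot: [0.987, 0.161, 0.007, 0.002]
force: [-0.9, 0.6, -1.8]
finger_gap: 0.456
```

```bash
python3 - <<'E'
from st import *
a=snap('top','t2');b=snap('side','s2');st()
for c in HSV: print(c,blobs(a,c,(205,175,310,275)),blobs(b,c,(240,200,340,300)),'|',blobs(a,c,(375,225,510,285)))
x=cv2.resize(a[165:280,205:310],None,fx=5,fy=5,interpolation=cv2.INTER_CUBIC)
y=cv2.resize(b[170:310,230:350],None,fx=4,fy=4.107,interpolation=cv2.INTER_CUBIC)
h=575;y=cv2.resize(y,(int(120*4),h));x=cv2.resize(x,(525,h));o=np.hstack([x,y]);cv2.imwrite('pics/c4.png',cv2.resize(o,(800,int(575*800/o.shape[1]))))
E
```

```text
t 5.05 tcp [0.5428 0.3306 0.1133] yaw 0.322 tilt [ 0.0127 -0.0028] F [ 0.0929  0.0316 -0.8468] gap 0.456 q [ 0.375   0.6822  1.5093 -0.009   0.9394  1.6291]
red [(array([227.7673, 201.178 ]), np.float64(39.1875)), (array([263.4762, 246.1093]), np.float64(25.9375))] [(array([271.8192, 247.3958]), np.float64(18.75)), (array([318.3024, 253.0867]), np.float64(42.375)), (array([254.1638, 268.8556]), np.float64(62.8125))] | []
yellow [(array([220.4844, 182.1135]), np.float64(40.6875)), (array([246.7784, 195.0189]), np.float64(57.125))] [] | [(array([391.7182, 249.9894]), np.float64(25.8125))]
blue [(array([266.3975, 188.1321]), np.float64(54.75))] [] | [(array([419.0246, 250.8968]), np.float64(28.0))]
```

View pics/c4.png

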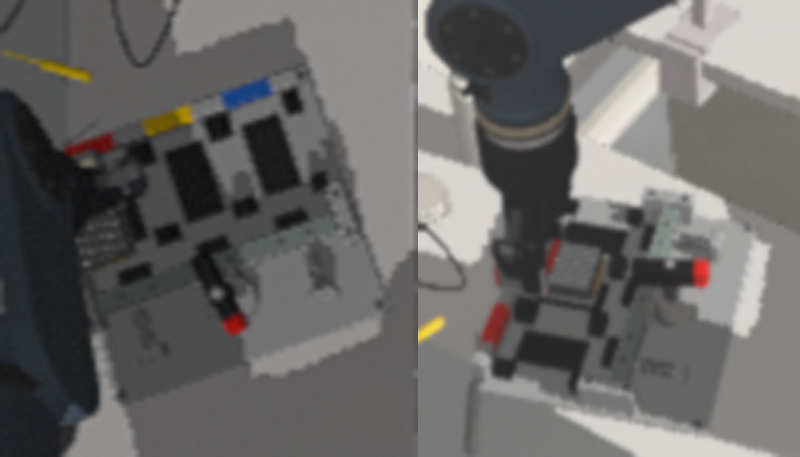

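send_rows(
  commands=[
    {"delta_pos":[0.5,0.5,-2],"yaw":0},
    {"delta_pos":[0,0,-2],"yaw":0},
    {"delta_pos":[0,0,-2],"yaw":0},
    {"delta_pos":[0,0,0],"yaw":0},
  ],
)

```text
t: 5.55
tcp_pos: [0.5454, 0.3321, 0.0486]
tool_rot: [0.987, 0.159, 0.003, 0.003]
force: [0.4, 0.1, -1.3]
finger_gap: 0.459
```

```bash
python3 -c "
from st import *
st()"
```

```text
t 5.55 tcp [0.5454 0.3321 0.0486] yaw 0.318 tilt [ 0.0077 -0.0051] F [ 0.408   0.1322 -1.3322] gap 0.459 q [ 0.3758  0.7796  1.5254 -0.0103  0.8314  1.635 ]
```

send_rows(
  commands=[
    {"delta_pos":[0.3,0.4,-0.5],"yaw":0},
    {"delta_pos":[0.1,0.1,-0.8],"yaw":0},
    {"delta_pos":[0.05,0.05,-0.8],"yaw":0},
    {"delta_pos":[0,0,-0.4],"yaw":0},
  ],
)

```text
t: 6.05
tcp_pos: [0.5514, 0.3379, 0.0233]
tool_rot: [0.987, 0.158, 0.005, 0.003]
force: [-0.3, 0.3, -0.9]
finger_gap: 0.457
```

```bash
python3 -c "
from st import *
st()"
```

```text
t 6.05 tcp [0.5514 0.3379 0.0233] yaw 0.318 tilt [ 0.0103 -0.0041] F [-0.2528  0.2652 -0.8965] gap 0.457 q [ 0.3808  0.8242  1.5116 -0.0106  0.7978  1.6414]
```

send_rows(
  commands=[
    {"delta_pos":[-0.25,-0.12,-0.1],"yaw":0},
    {"delta_pos":[0,0,-0.15],"yaw":0},
    {"delta_pos":[0,0,0],"yaw":0},
  ],
)

```text
t: 6.42
tcp_pos: [0.5486, 0.3366, 0.0207]
tool_rot: [0.987, 0.158, 0.005, 0.003]
force: [-0.5, -0.9, -0.5]
finger_gap: 0.456
```

```bash
python3 -c "
from st import *
st()"
```

```text
t 6.42 tcp [0.5486 0.3366 0.0207] yaw 0.318 tilt [ 0.0102 -0.0042] F [-0.5295 -0.8907 -0.4529] gap 0.456 q [ 0.3806  0.8255  1.5205 -0.0108  0.7877  1.6412]
```

Now release it (opening to about 57 mm), lift, and look.

send_rows(
  commands=[
    {"delta_pos":[0,0,0],"yaw":0},
    {"delta_pos":[0,0,0],"yaw":0},
    {"delta_pos":[0,0,0],"yaw":0},
  ],
  grip=-0.3,
)

```text
t: 6.8
tcp_pos: [0.5496, 0.337, 0.0218]
tool_rot: [0.987, 0.158, 0.006, 0.003]
force: [-0.8, 0.2, 1.2]
finger_gap: 0.647
```

send_rows(
  commands=[
    {"delta_pos":[0,0,2],"yaw":0},
    {"delta_pos":[0,0,3],"yaw":0},
    {"delta_pos":[0,0,4],"yaw":0},
    {"delta_pos":[-3,-4,1],"yaw":0},
    {"delta_pos":[-4,-4,0],"yaw":0},
    {"delta_pos":[-4,-4.5,0],"yaw":0},
    {"delta_pos":[-2,-5.5,0],"yaw":-0.05},
    {"delta_pos":[0,-6,0],"yaw":-0.1},
    {"delta_pos":[0,-6,0],"yaw":-0.1},
    {"delta_pos":[0,-6,0],"yaw":-0.1},
  ],
)

```text
t: 8.05
tcp_pos: [0.4218, -0.0273, 0.1391]
tool_rot: [1.0, -0.016, 0.02, 0.006]
force: [0.8, -0.7, 0.2]
finger_gap: 0.648
```

```bash
python3 - <<'E'
from st import *
a=snap('top','t3');b=snap('side','s3');st()
for c in HSV: print(c,blobs(a,c,(205,175,310,275)),blobs(b,c,(240,200,340,300)),'|',blobs(a,c,(375,225,510,285)))
x=cv2.resize(a[165:275,205:310],(573,600),interpolation=cv2.INTER_CUBIC)
cv2.imwrite('pics/c5.png',x)
E
```

```text
t 8.15 tcp [ 0.4238 -0.0314  0.1393] yaw -0.04 tilt [ 0.0417 -0.014 ] F [-0.3083 -1.4164 -0.4543] gap 0.649 q [-0.3388  0.4178  2.0413  0.001   0.6385  1.2712]
red [(array([227.2745, 201.9689]), np.float64(62.375)), (array([233.485 , 217.1557]), np.float64(27.0)), (array([263.8121, 246.0246]), np.float64(21.625))] [(array([318.2981, 253.3146]), np.float64(37.0)), (array([253.9275, 269.1287]), np.float64(72.0)), (array([271.5013, 272.7264]), np.float64(37.125))] | []
yellow [(array([220.1737, 182.0294]), np.float64(37.25)), (array([246.645 , 195.0704]), np.float64(55.5))] [(array([261.6872, 251.16  ]), np.float64(58.5625))] | [(array([391.7318, 249.9867]), np.float64(25.75))]
blue [(array([266.4422, 188.2012]), np.float64(50.4375))] [(array([268.5925, 234.7416]), np.float64(36.0625))] | [(array([419.0507, 250.911 ]), np.float64(28.1875))]
```

View pics/c5.png

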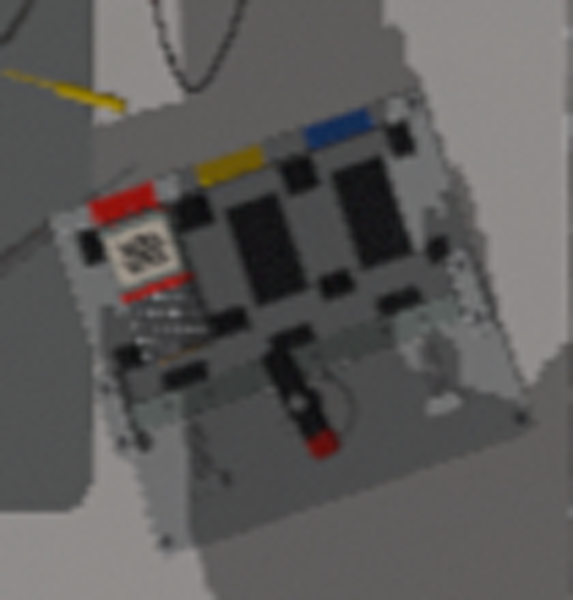

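Red is in its slot with label up, its band at crop (155,287) and the slots to its right empty. Next is yellow, moving slowly to limit the tilt drift.

send_rows(
  commands=[
    {"delta_pos":[0.3,-2.5,0],"yaw":0},
    {"delta_pos":[0.3,-2.5,-1],"yaw":0},
    {"delta_pos":[0.3,-2.5,-1],"yaw":0},
    {"delta_pos":[0.2,-2.5,-1],"yaw":0},
    {"delta_pos":[0,-2,-1],"yaw":0.01},
    {"delta_pos":[0,-1,-1],"yaw":0},
    {"delta_pos":[0,0,0],"yaw":0},
  ],
)

```text
t: 9.02
tcp_pos: [0.4389, -0.1642, 0.095]
tool_rot: [1.0, -0.013, 0.027, 0.009]
force: [-0.1, 0.2, -0.1]
finger_gap: 0.649
```

```bash
python3 - <<'E'
from st import *
st()
z=.028
P=plane('top',[(391.71,249.99),(419.05,250.9),(450.57,257.93)],z)
print(P)
for p,c,w in zip(P,[(.4352,-.1649),(.4308,-.2501),(.4087,-.3449)],[-.027,-.624,-.603]):
    d=p[:2]-c; print('band off',d@[np.cos(w),np.sin(w)],d@[-np.sin(w),np.cos(w)])
p=plane('top',[(233.485,217.156)],.038)[0,:2]-[.523,.2585];w=.32
print('red band in fixture',p@[np.cos(w),np.sin(w)],p@[-np.sin(w),np.cos(w)])
E
```

```text
t 9.03 tcp [ 0.4389 -0.1642  0.095 ] yaw -0.026 tilt [ 0.0535 -0.0183] F [-0.0631  0.2234 -0.0758] gap 0.649 q [-0.6074  0.5454  1.9808  0.0292  0.5612  0.9657]
[[ 0.4325 -0.1638  0.028 ]
 [ 0.4287 -0.2485  0.028 ]
 [ 0.4059 -0.345   0.028 ]]
band off -0.002751934486139358 0.0010241720669651592
band off -0.0026347313702876104 6.343545063188365e-05
band off -0.002241888512442861 -0.0016203634275097256
red band in fixture 0.040746947503466954 0.06331629655514914
```

send_rows(
  commands=[
    {"delta_pos":[-0.4,0,-2.5],"yaw":0},
    {"delta_pos":[-0.05,0,-2.5],"yaw":0},
    {"delta_pos":[-0.05,0,-2.5],"yaw":0},
    {"delta_pos":[0,0,-1],"yaw":0},
    {"delta_pos":[0,0,-0.2],"yaw":0},
  ],
)

```text
t: 9.65
tcp_pos: [0.4356, -0.1605, 0.009]
tool_rot: [0.999, -0.011, 0.029, 0.01]
force: [-0.4, -0.3, 0.6]
finger_gap: 0.649
```

send_rows(
  commands=[
    {"delta_pos":[0,0,-0.05],"yaw":0},
    {"delta_pos":[0,0,-0.05],"yaw":0},
    {"delta_pos":[0,0,-0.05],"yaw":0},
    {"delta_pos":[0,0,0],"yaw":0},
  ],
  grip=1,
)

```text
t: 10.15
tcp_pos: [0.4369, -0.1609, 0.0097]
tool_rot: [0.999, -0.01, 0.031, 0.011]
force: [-0.1, -0.5, -1.2]
finger_gap: 0.456
```

```bash
python3 -c "
from st import *
st()"
```

```text
t 10.15 tcp [ 0.4369 -0.1609  0.0097] yaw -0.02 tilt [ 0.061  -0.0221] F [-0.0612 -0.5248 -1.1924] gap 0.456 q [-0.6045  0.7314  2.0297  0.0526  0.3181  0.9377]
```

send_rows(
  commands=[
    {"delta_pos":[0,0,3],"yaw":0},
    {"delta_pos":[0,0,4],"yaw":0},
    {"delta_pos":[-0.3,2,4],"yaw":0},
    {"delta_pos":[-0.3,4,0],"yaw":0.04},
    {"delta_pos":[-0.3,4,0],"yaw":0.04},
    {"delta_pos":[-0.3,4,0],"yaw":0.04},
    {"delta_pos":[-0.3,4,0],"yaw":0.04},
    {"delta_pos":[0,4,0],"yaw":0.04},
    {"delta_pos":[0,4,0],"yaw":0.04},
    {"delta_pos":[0,4,0],"yaw":0.04},
  ],
)

```text
t: 11.4
tcp_pos: [0.4208, 0.1445, 0.1237]
tool_rot: [0.991, 0.129, 0.034, 0.007]
force: [0.4, -1.0, -1.1]
finger_gap: 0.458
```

send_rows(
  commands=[
    {"delta_pos":[1,4,0],"yaw":0.03},
    {"delta_pos":[3,3,0],"yaw":0},
    {"delta_pos":[3.5,2.5,0],"yaw":0},
    {"delta_pos":[3.5,1,0],"yaw":0},
    {"delta_pos":[1,0,-1],"yaw":0},
    {"delta_pos":[0,0,-1],"yaw":0},
    {"delta_pos":[0,0,0],"yaw":0},
  ],
)

```text
t: 12.28
tcp_pos: [0.5353, 0.2544, 0.1002]
tool_rot: [0.989, 0.147, 0.028, 0.007]
force: [0.4, -0.6, -1.3]
finger_gap: 0.458
```

```bash
python3 -c "
from st import *
st()"
```

```text
t 12.28 tcp [0.5353 0.2544 0.1002] yaw 0.296 tilt [ 0.0567 -0.0048] F [ 0.38   -0.6309 -1.2882] gap 0.458 q [ 0.2653  0.6454  1.6613 -0.0277  0.7815  1.5595]
```

Now refine to (0.564, 0.275) and lower.

send_rows(
  commands=[
    {"delta_pos":[2.4,1.6,-1],"yaw":0.022},
    {"delta_pos":[0.4,0.4,-2],"yaw":0},
    {"delta_pos":[0,0,-2],"yaw":0},
    {"delta_pos":[0,0,0],"yaw":0},
  ],
)

```text
t: 12.78
tcp_pos: [0.556, 0.2716, 0.0462]
tool_rot: [0.987, 0.158, 0.022, 0.007]
force: [-0.8, 0.4, -1.1]
finger_gap: 0.461
```

```bash
python3 -c "
from st import *
st()"
```

```text
t 12.78 tcp [0.556  0.2716 0.0462] yaw 0.317 tilt [ 0.045  -0.0073] F [-0.7933  0.4369 -1.0555] gap 0.461 q [ 0.2836  0.7569  1.6063 -0.0292  0.7374  1.5592]
```

send_rows(
  commands=[
    {"delta_pos":[0.6,0.25,0],"yaw":0},
    {"delta_pos":[0.1,0.05,-0.8],"yaw":0},
    {"delta_pos":[0,0,-0.8],"yaw":0},
    {"delta_pos":[0,0,-0.5],"yaw":0},
    {"delta_pos":[0,0,0],"yaw":0},
  ],
)

```text
t: 13.4
tcp_pos: [0.5626, 0.2743, 0.025]
tool_rot: [0.987, 0.157, 0.022, 0.007]
force: [-0.2, 0.5, -1.4]
finger_gap: 0.457
```

```bash
python3 -c "
from st import *
st()"
```

```text
t 13.4 tcp [0.5626 0.2743 0.025 ] yaw 0.316 tilt [ 0.0451 -0.0074] F [-0.1896  0.4968 -1.3794] gap 0.457 q [ 0.2849  0.7965  1.5925 -0.0303  0.7116  1.5624]
```

send_rows(
  commands=[
    {"delta_pos":[0.1,0.05,-0.2],"yaw":0},
    {"delta_pos":[0,0,-0.2],"yaw":0},
    {"delta_pos":[0,0,0],"yaw":0},
  ],
)

```text
t: 13.78
tcp_pos: [0.5639, 0.2749, 0.0211]
tool_rot: [0.987, 0.157, 0.022, 0.007]
force: [0.0, -0.3, -2.0]
finger_gap: 0.458
```

send_rows(
  commands=[
    {"delta_pos":[0,0,0],"yaw":0},
    {"delta_pos":[0,0,0],"yaw":0},
    {"delta_pos":[0,0,0],"yaw":0},
  ],
  grip=-0.3,
)

```text
t: 14.15
tcp_pos: [0.5647, 0.2752, 0.022]
tool_rot: [0.987, 0.157, 0.023, 0.007]
force: [0.7, -0.4, 0.2]
finger_gap: 0.65
```

send_rows(
  commands=[
    {"delta_pos":[0,0,2],"yaw":0},
    {"delta_pos":[0,0,3],"yaw":0},
    {"delta_pos":[0,0,4],"yaw":0},
    {"delta_pos":[-4,-2,1],"yaw":0},
    {"delta_pos":[-4,-3,0],"yaw":-0.05},
    {"delta_pos":[-4,-4,0],"yaw":-0.1},
    {"delta_pos":[-2,-4,0],"yaw":-0.1},
    {"delta_pos":[0,-5,0],"yaw":-0.1},
    {"delta_pos":[0,-5,0],"yaw":-0.1},
    {"delta_pos":[0,-5,0],"yaw":-0.1},
  ],
)

```text
t: 15.4
tcp_pos: [0.4256, -0.008, 0.139]
tool_rot: [0.992, -0.121, 0.033, 0.015]
force: [0.9, -0.7, 1.1]
finger_gap: 0.647
```

```bash
python3 - <<'E'
from st import *
a=snap('top','t4');b=snap('side','s4');st()
for c in HSV: print(c,blobs(a,c,(205,175,310,275)),'|',blobs(a,c,(375,225,510,285)))
w=.32
for c in ('red','yellow'):
  for uv,_ in blobs(a,c,(205,175,310,275)):
    p=plane('top',[uv],.038)[0,:2]-[.523,.2585];print(c,p@[np.cos(w),np.sin(w)],p@[-np.sin(w),np.cos(w)])
E
```

```text
t 15.5 tcp [ 0.4271 -0.0106  0.1392] yaw -0.247 tilt [ 0.0633 -0.0393] F [ 0.1677  1.2404 -0.1369] gap 0.65 q [-0.2728  0.4155  2.0513 -0.0367  0.6035  1.5752]
red [(array([227.2577, 201.982 ]), np.float64(62.625)), (array([233.4251, 217.1559]), np.float64(26.8125)), (array([263.7741, 246.0278]), np.float64(21.375))] | []
yellow [(array([220.166 , 182.0278]), np.float64(37.3125)), (array([246.7808, 195.1624]), np.float64(58.5625)), (array([252.1415, 210.5824]), np.float64(27.5))] | []
blue [(array([266.3416, 188.2254]), np.float64(49.625))] | [(array([419.0452, 250.9196]), np.float64(28.375))]
red 0.09277796197240522 0.0669996578837761
red 0.04080953535282938 0.06349544476540285
red -0.07631040188712758 0.0015245836720237773
yellow 0.16051729754699331 0.06855655464840488
yellow 0.09288849756297003 0.0016292906978889823
yellow 0.04102227103769368 0.0009794360022141158
```

Yellow is placed well and blue hasn't moved. Blue is next.

send_rows(
  commands=[
    {"delta_pos":[0,-3.2,0],"yaw":-0.05},
    {"delta_pos":[0,-3.2,0],"yaw":-0.05},
    {"delta_pos":[0,-3.2,0],"yaw":-0.05},
    {"delta_pos":[0,-3.2,-1],"yaw":-0.05},
    {"delta_pos":[0,-3.2,-1],"yaw":-0.05},
    {"delta_pos":[0,-3,-1],"yaw":-0.05},
    {"delta_pos":[0,-2.5,-1],"yaw":-0.05},
    {"delta_pos":[0,-1.5,-1],"yaw":-0.03},
    {"delta_pos":[0,0,0],"yaw":0},
  ],
)

```text
t: 16.62
tcp_pos: [0.4319, -0.245, 0.0969]
tool_rot: [0.95, -0.31, 0.038, 0.024]
force: [-0.5, -0.2, 0.1]
finger_gap: 0.648
```

```bash
python3 -c "
from st import *
st()"
```

```text
t 16.62 tcp [ 0.4319 -0.245   0.0969] yaw -0.631 tilt [ 0.057  -0.0694] F [-0.4868 -0.1522  0.143 ] gap 0.648 q [-0.7334  0.5582  1.9311 -0.025   0.5635  1.4895]
```

send_rows(
  commands=[
    {"delta_pos":[0,-0.6,-2.5],"yaw":0.005},
    {"delta_pos":[-0.05,0,-2.5],"yaw":0},
    {"delta_pos":[-0.05,0,-2.5],"yaw":0},
    {"delta_pos":[0,0,-1.1],"yaw":0},
    {"delta_pos":[0,0,-0.2],"yaw":0},
  ],
)

```text
t: 17.25
tcp_pos: [0.4323, -0.2464, 0.0099]
tool_rot: [0.952, -0.304, 0.039, 0.024]
force: [-0.5, 0.2, 0.1]
finger_gap: 0.647
```

send_rows(
  commands=[
    {"delta_pos":[0,0,-0.05],"yaw":0},
    {"delta_pos":[0,0,-0.05],"yaw":0},
    {"delta_pos":[0,0,-0.05],"yaw":0},
    {"delta_pos":[0,0,0],"yaw":0},
  ],
  grip=1,
)

```text
t: 17.75
tcp_pos: [0.4333, -0.2467, 0.0107]
tool_rot: [0.952, -0.304, 0.041, 0.025]
force: [0.2, 0.4, -1.6]
finger_gap: 0.457
```

```bash
python3 -c "
from st import *
st()"
```

```text
t 17.75 tcp [ 0.4333 -0.2467  0.0107] yaw -0.617 tilt [ 0.0624 -0.0717] F [ 0.1625  0.4028 -1.626 ] gap 0.457 q [-0.7352  0.7382  1.9647 -0.0335  0.3443  1.4843]
```

send_rows(
  commands=[
    {"delta_pos":[0,0,3],"yaw":0},
    {"delta_pos":[0,0,4],"yaw":0},
    {"delta_pos":[0,2,4],"yaw":0.05},
    {"delta_pos":[-0.2,4,0],"yaw":0.08},
    {"delta_pos":[-0.2,4,0],"yaw":0.08},
    {"delta_pos":[-0.2,4,0],"yaw":0.08},
    {"delta_pos":[-0.2,4,0],"yaw":0.08},
    {"delta_pos":[-0.2,4,0],"yaw":0.08},
    {"delta_pos":[-0.2,4,0],"yaw":0.08},
    {"delta_pos":[-0.2,4,0],"yaw":0.08},
  ],
)

```text
t: 19.0
tcp_pos: [0.4192, 0.0582, 0.1251]
tool_rot: [0.999, 0.002, 0.049, 0.011]
force: [1.3, -0.3, -1.8]
finger_gap: 0.455
```

send_rows(
  commands=[
    {"delta_pos":[0,4,0],"yaw":0.08},
    {"delta_pos":[0,4,0],"yaw":0.08},
    {"delta_pos":[1,3,0],"yaw":0.08},
    {"delta_pos":[3.5,1,0],"yaw":0.06},
    {"delta_pos":[3.5,0.5,0],"yaw":0},
    {"delta_pos":[3.5,0.5,-0.5],"yaw":0},
    {"delta_pos":[3.5,0.5,-1],"yaw":0},
    {"delta_pos":[1.5,0,-1],"yaw":0},
    {"delta_pos":[0,0,0],"yaw":0},
  ],
)

```text
t: 20.12
tcp_pos: [0.5821, 0.2008, 0.0984]
tool_rot: [0.986, 0.16, 0.047, 0.003]
force: [-0.3, -0.7, -1.1]
finger_gap: 0.463
```

```bash
python3 -c "
from st import *
st()"
```

```text
t 20.12 tcp [0.5821 0.2008 0.0984] yaw 0.322 tilt [0.0933 0.0085] F [-0.268  -0.7401 -1.0851] gap 0.463 q [ 0.1538  0.6599  1.635  -0.0086  0.7531  1.4092]
```

send_rows(
  commands=[
    {"delta_pos":[0.3,0.9,-1.5],"yaw":0},
    {"delta_pos":[0.1,0.1,-2],"yaw":0},
    {"delta_pos":[0.1,0,-1.8],"yaw":0},
    {"delta_pos":[0,0,0],"yaw":0},
  ],
)

```text
t: 20.62
tcp_pos: [0.5814, 0.2117, 0.0419]
tool_rot: [0.986, 0.16, 0.043, 0.003]
force: [-0.2, 0.1, -2.2]
finger_gap: 0.458
```

```bash
python3 -c "
from st import *
st()"
```

```text
t 20.62 tcp [0.5814 0.2117 0.0419] yaw 0.323 tilt [0.0861 0.0078] F [-0.2335  0.0779 -2.2381] gap 0.458 q [ 0.1723  0.7535  1.6443 -0.0115  0.6575  1.43  ]
```

send_rows(
  commands=[
    {"delta_pos":[0.25,-0.15,-0.4],"yaw":0},
    {"delta_pos":[0.05,0,-0.7],"yaw":0},
    {"delta_pos":[0,0,-0.6],"yaw":0},
    {"delta_pos":[0,0,-0.3],"yaw":0},
    {"delta_pos":[0,0,0],"yaw":0},
  ],
)

```text
t: 21.25
tcp_pos: [0.5854, 0.2103, 0.0219]
tool_rot: [0.986, 0.16, 0.044, 0.003]
force: [-0.5, 0.4, -1.2]
finger_gap: 0.459
```

```bash
python3 -c "
from st import *
st()"
```

```text
t 21.25 tcp [0.5854 0.2103 0.0219] yaw 0.323 tilt [0.0885 0.0083] F [-0.4782  0.3606 -1.215 ] gap 0.459 q [ 0.1687  0.7883  1.6425 -0.0115  0.622   1.4268]
```

send_rows(
  commands=[
    {"delta_pos":[0,0,-0.1],"yaw":0},
    {"delta_pos":[0,0,0],"yaw":0},
    {"delta_pos":[0,0,0],"yaw":0},
  ],
  grip=-0.3,
)

```text
t: 21.62
tcp_pos: [0.5864, 0.2105, 0.022]
tool_rot: [0.986, 0.16, 0.046, 0.003]
force: [0.3, 0.0, 0.0]
finger_gap: 0.648
```

send_rows(
  commands=[
    {"delta_pos":[0,0,2],"yaw":0},
    {"delta_pos":[0,0,3],"yaw":0},
    {"delta_pos":[0,0,4],"yaw":0},
    {"delta_pos":[-3,0,1.5],"yaw":0},
    {"delta_pos":[-4,-3,0],"yaw":0},
    {"delta_pos":[-4,-3,0],"yaw":0},
    {"delta_pos":[-4,-3,0],"yaw":0},
    {"delta_pos":[0,-3,0],"yaw":0},
    {"delta_pos":[0,-3,0],"yaw":0},
    {"delta_pos":[0,0,0],"yaw":0},
  ],
)

```text
t: 22.88
tcp_pos: [0.4365, 0.0584, 0.1445]
tool_rot: [0.985, 0.161, 0.057, 0.004]
force: [1.2, -0.8, -0.4]
finger_gap: 0.649
```

```bash
python3 - <<'E'
from st import *
a=snap('top','t5');b=snap('side','s5');st()
w=.32
for c in HSV:
  for uv,_ in blobs(a,c,(222,175,310,275)):
    p=plane('top',[uv],.038)[0,:2]-[.523,.2585];print(c,uv,p@[np.cos(w),np.sin(w)],p@[-np.sin(w),np.cos(w)])
cv2.imwrite('pics/c6.png',np.hstack([cv2.resize(a[175:275,215:305],(360,400),interpolation=cv2.INTER_CUBIC),cv2.resize(b[215:305,240:340],(440,400),interpolation=cv2.INTER_CUBIC)]))
E
```

```text
t 22.98 tcp [0.4365 0.0598 0.1442] yaw 0.328 tilt [0.1142 0.0112] F [ 0.4982 -1.2437  0.1715] gap 0.651 q [-0.1372  0.4054  2.0517  0.0494  0.5732  1.0671]
red [227.4584 201.9494] 0.09266640611516605 0.06636479277278463
red [233.3977 217.1501] 0.04085525844418655 0.06357174839581023
red [263.8118 246.0194] -0.07632426932893928 0.0014044551751114644
yellow [224.364  183.2401] 0.15242030125187522 0.05711242289922992
yellow [246.7811 195.1737] 0.09285410625682954 0.001639607120781154
yellow [252.1504 210.5821] 0.04101382556410495 0.0009524955574830973
blue [266.6155 188.3286] 0.09271053722053817 -0.06469416355908718
blue [271.2693 203.7191] 0.041672289165243404 -0.06306357614093383
```

View pics/c6.png

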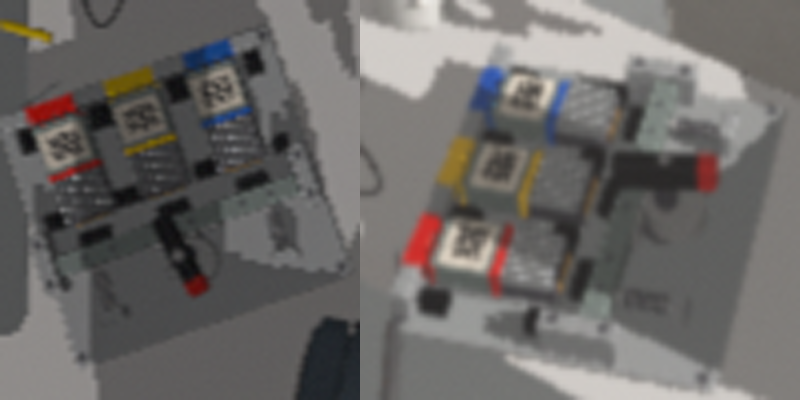

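All three modules lie properly, with bands at fixture x≈41 and y≈+63, +1 and -63. Next is the cam handle.

send_rows(
  commands=[
    {"delta_pos":[0.5,3,0],"yaw":0.02},
    {"delta_pos":[0.5,3.5,0],"yaw":0.02},
    {"delta_pos":[0.7,3.5,0],"yaw":0.02},
    {"delta_pos":[0.8,3.5,-1],"yaw":0.02},
    {"delta_pos":[0.8,2.5,-1],"yaw":0.02},
    {"delta_pos":[0.5,1,-1],"yaw":0},
    {"delta_pos":[0,0,0],"yaw":0},
  ],
)

```text
t: 23.85
tcp_pos: [0.4753, 0.2426, 0.1157]
tool_rot: [0.974, 0.217, 0.06, 0.0]
force: [0.9, 0.3, -0.5]
finger_gap: 0.65
```

```bash
python3 -c "
from st import *
st()"
```

```text
t 23.85 tcp [0.4753 0.2426 0.1157] yaw 0.439 tilt [0.1176 0.0255] F [ 0.8834  0.2717 -0.5032] gap 0.65 q [ 0.266   0.5479  1.8523 -0.0108  0.621   1.4075]
```

send_rows(
  commands=[
    {"delta_pos":[0.3,0.05,-2.5],"yaw":0},
    {"delta_pos":[0.1,0.05,-2.5],"yaw":0},
    {"delta_pos":[0,0,-1.5],"yaw":0},
    {"delta_pos":[0,0,-0.4],"yaw":0},
  ],
)

```text
t: 24.35
tcp_pos: [0.4791, 0.2417, 0.0465]
tool_rot: [0.975, 0.216, 0.061, 0.001]
force: [-0.1, -0.1, 0.3]
finger_gap: 0.656
```

```bash
python3 -c "
from st import *
st()"
```

```text
t 24.35 tcp [0.4791 0.2417 0.0465] yaw 0.437 tilt [0.1187 0.025 ] F [-0.0828 -0.1161  0.3178] gap 0.656 q [ 0.2626  0.6808  1.8804 -0.015   0.459   1.4112]
```

send_rows(
  commands=[
    {"delta_pos":[0,0,0],"yaw":0},
    {"delta_pos":[0,0,-0.05],"yaw":0},
    {"delta_pos":[0,0,-0.05],"yaw":0},
    {"delta_pos":[0,0,-0.05],"yaw":0},
    {"delta_pos":[0,0,0],"yaw":0},
    {"delta_pos":[0,0,0],"yaw":0},
  ],
  grip=1,
  force=60,
)

```text
t: 25.1
tcp_pos: [0.4778, 0.2456, 0.0474]
tool_rot: [0.975, 0.213, 0.062, -0.003]
force: [0.6, 1.3, -3.8]
finger_gap: 0.169
```

```bash
python3 -c "
from st import *
st()"
```

```text
t 25.1 tcp [0.4778 0.2456 0.0474] yaw 0.431 tilt [0.1192 0.0313] F [ 0.5633  1.3262 -3.8039] gap 0.169 q [ 0.2674  0.6789  1.881  -0.003   0.4582  1.4109]
```

send_rows(
  commands=[
    {"delta_pos":[0,0,-0.03],"yaw":0.12},
    {"delta_pos":[0,0,-0.03],"yaw":0.12},
    {"delta_pos":[0,0,-0.03],"yaw":0.12},
    {"delta_pos":[0,0,-0.03],"yaw":0.12},
    {"delta_pos":[0,0,-0.03],"yaw":0.12},
    {"delta_pos":[0,0,-0.03],"yaw":0.12},
  ],
)

```text
t: 25.85
tcp_pos: [0.4765, 0.247, 0.0474]
tool_rot: [0.835, 0.547, 0.056, -0.028]
force: [-0.7, 1.9, -0.9]
finger_gap: 0.162
```

```bash
python3 -c "
from st import *
st()"
```

```text
t 25.85 tcp [0.4765 0.247  0.0474] yaw 1.162 tilt [0.0629 0.1075] F [-0.6525  1.9035 -0.9078] gap 0.162 q [0.2181 0.6818 1.87   0.1875 0.5122 0.4679]
```

send_rows(
  commands=[
    {"delta_pos":[0,0,-0.03],"yaw":0.14},
    {"delta_pos":[0,0,-0.03],"yaw":0.14},
    {"delta_pos":[0,0,-0.03],"yaw":0.14},
    {"delta_pos":[0,0,-0.03],"yaw":0.14},
    {"delta_pos":[0,0,-0.03],"yaw":0.14},
    {"delta_pos":[0,0,-0.03],"yaw":0.14},
    {"delta_pos":[0,0,-0.03],"yaw":0.14},
    {"delta_pos":[0,0,-0.03],"yaw":0.14},
  ],
)

```text
t: 26.85
tcp_pos: [0.4735, 0.2467, 0.0475]
tool_rot: [0.404, 0.912, 0.03, -0.056]
force: [-2.0, 0.6, -0.8]
finger_gap: 0.163
```

```bash
python3 -c "
from st import *
st()"
```

```text
t 26.85 tcp [0.4735 0.2467 0.0475] yaw 2.308 tilt [-0.0782  0.1008] F [-2.0158  0.579  -0.8346] gap 0.163 q [ 0.2053  0.7062  1.7782  0.1745  0.7212 -0.666 ]
```

send_rows(
  commands=[
    {"delta_pos":[0,0,-0.03],"yaw":0.14},
    {"delta_pos":[0,0,-0.03],"yaw":0.14},
    {"delta_pos":[0,0,-0.03],"yaw":0.14},
    {"delta_pos":[0,0,-0.03],"yaw":0.14},
    {"delta_pos":[0,0,-0.03],"yaw":0.14},
    {"delta_pos":[0,0,-0.03],"yaw":0.14},
    {"delta_pos":[0,0,-0.03],"yaw":0.14},
    {"delta_pos":[0,0,-0.03],"yaw":0.12},
  ],
)

```text
t: 27.85
tcp_pos: [0.4725, 0.2442, 0.0475]
tool_rot: [-0.143, 0.988, -0.005, -0.064]
force: [-0.5, -1.1, -0.5]
finger_gap: 0.163
```

```bash
python3 - <<'E'
from st import *
a=snap('top','t6');b=snap('side','s6');st()
cv2.imwrite('pics/c7.png',np.hstack([cv2.resize(a[175:275,215:305],(360,400),interpolation=cv2.INTER_CUBIC),cv2.resize(b[215:305,240:340],(440,400),interpolation=cv2.INTER_CUBIC)]))
for c in HSV:print(c,blobs(a,c,(222,175,310,275)),blobs(b,c,(240,215,340,305)))
E
```

```text
t 27.95 tcp [0.4725 0.2443 0.0474] yaw -2.856 tilt [-0.1239 -0.0276] F [-1.0565 -0.2602  0.5279] gap 0.16 q [ 0.2637  0.726   1.7102  0.0076  0.8326 -1.598 ]
red [(array([227.2005, 201.6989]), np.float64(46.75))] [(array([253.6459, 268.831 ]), np.float64(51.5)), (array([269.9775, 272.5702]), np.float64(28.5))]
yellow [(array([224.4449, 183.2576]), np.float64(17.4375)), (array([246.6187, 194.9424]), np.float64(52.1875))] [(array([261.1399, 250.9493]), np.float64(46.0625)), (array([276.7125, 255.3557]), np.float64(32.3125))]
blue [(array([266.4193, 188.0913]), np.float64(47.3125)), (array([271.0504, 202.7233]), np.float64(24.3125))] [(array([268.1896, 234.539 ]), np.float64(29.25)), (array([282.9488, 239.1176]), np.float64(19.0625))]
```

View pics/c7.png

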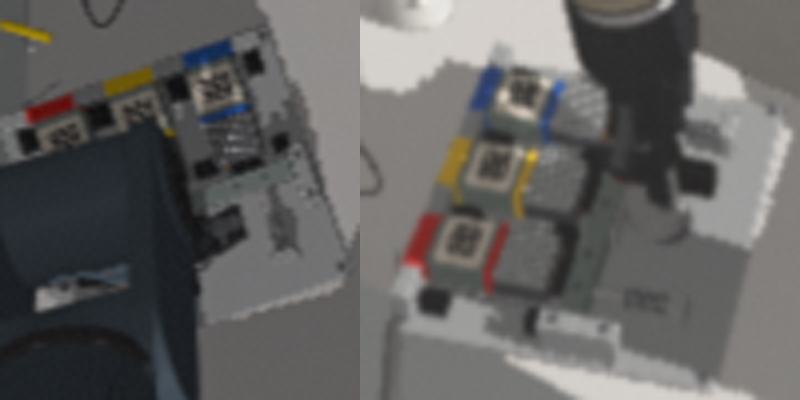

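The handle has turned, so the cam should be at about 3.11. Release, back off, and check.

send_rows(
  commands=[
    {"delta_pos":[0,0,0],"yaw":0},
    {"delta_pos":[0,0,0],"yaw":0},
    {"delta_pos":[0,0,0],"yaw":0},
    {"delta_pos":[0,0,0],"yaw":0},
  ],
  grip=-0.4,
)

```text
t: 28.45
tcp_pos: [0.4737, 0.2443, 0.0482]
tool_rot: [-0.14, 0.988, -0.005, -0.062]
force: [0.3, 0.7, 0.0]
finger_gap: 0.698
```

send_rows(
  commands=[
    {"delta_pos":[0,0,2],"yaw":0},
    {"delta_pos":[0,0,4],"yaw":0},
    {"delta_pos":[0,0,4],"yaw":0},
    {"delta_pos":[-1,-4,0],"yaw":-0.05},
    {"delta_pos":[-1.5,-4,0],"yaw":-0.1},
    {"delta_pos":[-1.5,-4,0],"yaw":-0.1},
    {"delta_pos":[-1,-4,0],"yaw":-0.1},
    {"delta_pos":[0,-4,0],"yaw":-0.1},
    {"delta_pos":[0,-4,0],"yaw":-0.1},
    {"delta_pos":[0,-4,0],"yaw":-0.1},
  ],
)

```text
t: 29.7
tcp_pos: [0.4231, -0.0408, 0.1522]
tool_rot: [0.191, 0.98, 0.015, -0.057]
force: [0.9, 0.2, -0.1]
finger_gap: 0.703
```

```bash
python3 - <<'E'
from st import *
a=snap('top','t7');b=snap('side','s7');st()
cv2.imwrite('pics/c8.png',np.hstack([cv2.resize(a[175:275,215:305],(360,400),interpolation=cv2.INTER_CUBIC),cv2.resize(a[165:235,425:505],(440,400),interpolation=cv2.INTER_CUBIC)]))
w=.32
for c in HSV:
  for uv,_ in blobs(a,c,(222,175,310,275)):
    p=plane('top',[uv],.038)[0,:2]-[.523,.2585];print(c,uv,p@[np.cos(w),np.sin(w)],p@[-np.sin(w),np.cos(w)])
E
```

```text
t 29.8 tcp [ 0.4244 -0.0431  0.1523] yaw 2.754 tilt [-0.1035  0.0505] F [ 0.2694 -0.2069  0.4182] gap 0.7 q [-0.3714  0.4413  1.9212  0.0122  0.8942 -1.5621]
red [227.1951 201.6296] 0.09390445719266881 0.06683920896469946
red [233.2616 215.9764] 0.0445093155334556 0.06282149762858007
red [256.7851 229.7992] -0.0210770359051864 0.006234844869711503
yellow [224.3717 183.2472] 0.15239067372155315 0.05709642442358084
yellow [246.6193 194.9397] 0.09372773333851825 0.001890865308174271
yellow [251.6854 209.4843] 0.04478280716303266 0.0012481582060972522
blue [266.4976 188.083 ] 0.09357335119424527 -0.06458957587558561
blue [270.9062 202.7852] 0.044844470865766865 -0.06292106156732778
```

View pics/c8.png

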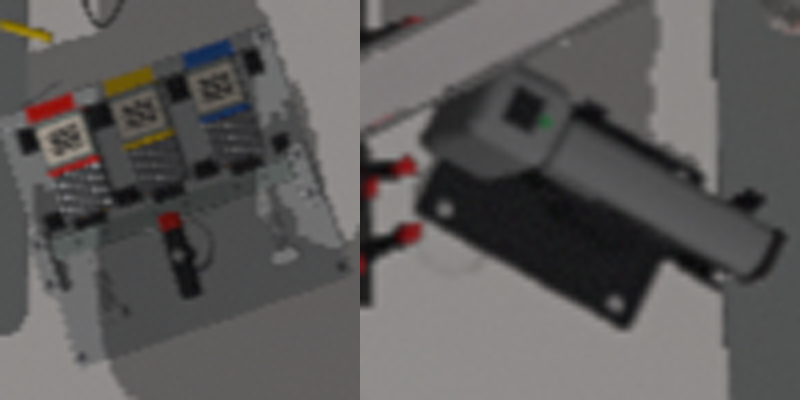

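The red end now points at the bar, at crop (170,222), and each module has moved about 3.5 mm towards home. Now the scanner pose.

```bash
python3 - <<'E'
from st import *
c=lambda p:(np.array(p,float)+.5)/[5.5,400/70]-.5+[425,165]
P=lambda p,z:plane('top',c(p),z)[:,:2]
h=P([(202,143),(397,255)],.1);d=h[0]-h[1];print('handle',h,'yaw',np.arctan2(d[1],d[0]))
b=P([(85,208),(255,303)],.008);d=b[0]-b[1];print('bolts',b,np.arctan2(d[1],d[0]),np.linalg.norm(d))
k=P([(58,210),(268,328)],.006);d=k[0]-k[1];w=np.arctan2(d[1],d[0]);print('edge',k,w,np.linalg.norm(d))
for w in(1.03,1.05):
  n=np.array([np.sin(w),-np.cos(w)]);x=np.array([np.cos(w),np.sin(w)])
  print(w,'ctr edge',k.mean(0)+.05*n,'bolts',b.mean(0)+.04*n)
  m=k.mean(0)+.05*n; print('handle lateral vs ctr',(h-m)@n,'along',(h-m)@x)
  print('rear tip along',(P([(415,262)],.1)-m)@x)
E
```

```text
handle [[ 0.6117 -0.361 ]
 [ 0.5523 -0.4616]] yaw 1.0373311654128845
bolts [[ 0.5849 -0.3245]
 [ 0.5306 -0.4199]] 1.0525421301567048 0.10974075079768737
edge [[ 0.5842 -0.3095]
 [ 0.5166 -0.4275]] 1.0506155321267199 0.13591103507600263
1.03 ctr edge [ 0.5933 -0.3942] bolts [ 0.5921 -0.3928]
handle lateral vs ctr [-0.0013 -0.0005] along [ 0.0379 -0.0788]
rear tip along [-0.0887]
1.05 ctr edge [ 0.5938 -0.3934] bolts [ 0.5925 -0.3921]
handle lateral vs ctr [-0.0006 -0.002 ] along [ 0.037  -0.0798]
rear tip along [-0.0897]
```

```bash
python3 - <<'E'
from st import *
c=lambda p:(np.array(p,float)+.5)/[5.5,400/70]-.5+[425,165]
P=lambda p,z:plane('top',c(p),z)[:,:2]
w=1.045;n=np.array([np.sin(w),-np.cos(w)]);x=np.array([np.cos(w),np.sin(w)]);m=np.array([.5935,-.394])
for z in(.09,.105):
  q=P([(232,105),(390,200),(360,282)],z)-m;print(z,q@x,q@n)
b=cv2.imread('pics/s7.png');cv2.imwrite('pics/c9.png',cv2.resize(b[95:175,340:430],(675,600),interpolation=cv2.INTER_CUBIC))
print(proj('side',[[.5935,-.394,.1],[.5935+.079*x[0],-.394+.079*x[1],.13]]))
E
```

```text
0.09 [ 0.0304 -0.0662 -0.0721] [ 0.0271  0.0243 -0.0212]
0.105 [ 0.0343 -0.0611 -0.0669] [ 0.023   0.0202 -0.0247]
[[370.4515 124.4559]
 [353.5981 123.1913]]
```

View pics/c9.png

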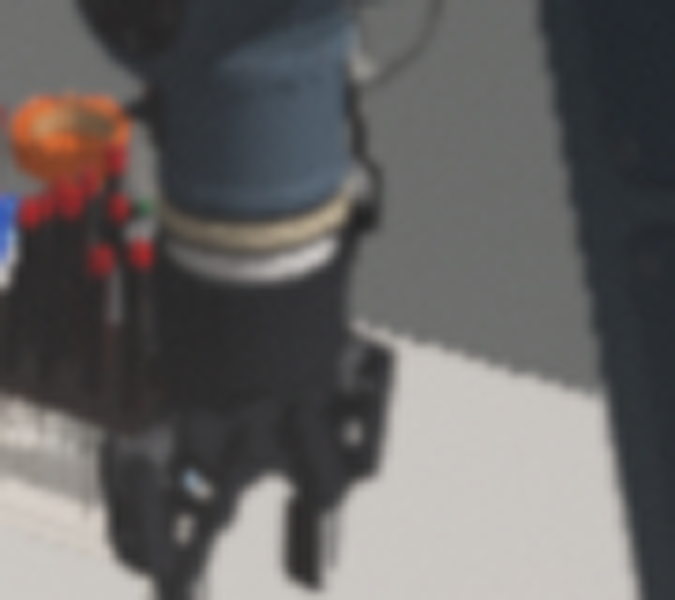

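The side crop shows only the gripper hiding the scanner. The handle, head and saddles in the top view agree on the scanner origin: about (0.589,-0.401), yaw 1.045.

send_rows(
  commands=[
    {"delta_pos":[0,-3.5,0.5],"yaw":-0.13},
    {"delta_pos":[0,-3.5,0.5],"yaw":-0.13},
    {"delta_pos":[0,-3.5,0.5],"yaw":-0.13},
    {"delta_pos":[0,-3.5,0.5],"yaw":-0.13},
    {"delta_pos":[0,-3.5,0.5],"yaw":-0.13},
    {"delta_pos":[0,-3.5,0.5],"yaw":-0.13},
    {"delta_pos":[0,-3.5,0.5],"yaw":-0.13},
    {"delta_pos":[0,-3.5,0.5],"yaw":-0.13},
    {"delta_pos":[0,-3.5,0],"yaw":-0.13},
    {"delta_pos":[0,-2.5,0],"yaw":-0.13},
  ],
)

```text
t: 31.05
tcp_pos: [0.4251, -0.3831, 0.1936]
tool_rot: [0.756, 0.652, 0.05, -0.036]
force: [-0.3, -0.4, -0.1]
finger_gap: 0.705
```

send_rows(
  commands=[
    {"delta_pos":[3,-1,0],"yaw":-0.13},
    {"delta_pos":[3,0,0],"yaw":-0.13},
    {"delta_pos":[3,0,0],"yaw":-0.1},
    {"delta_pos":[3,0,0],"yaw":0},
    {"delta_pos":[2,0,0],"yaw":0},
    {"delta_pos":[0,0,0],"yaw":0},
  ],
)

```text
t: 31.8
tcp_pos: [0.5707, -0.3885, 0.1917]
tool_rot: [0.863, 0.502, 0.056, -0.029]
force: [-0.0, 0.4, -0.1]
finger_gap: 0.7
```

```bash
python3 -c "
from st import *
st()"
```

```text
t 31.8 tcp [ 0.5707 -0.3885  0.1917] yaw 1.054 tilt [0.0678 0.107 ] F [-0.0405  0.4302 -0.0764] gap 0.7 q [-0.8129  0.6638  1.2873  0.1309  1.2247 -0.3426]
```

Move over the handle and come partway down.

send_rows(
  commands=[
    {"delta_pos":[1.9,-1,-1],"yaw":-0.009},
    {"delta_pos":[0.1,0,-2],"yaw":0},
    {"delta_pos":[0,0,-2],"yaw":0},
    {"delta_pos":[0,0,0],"yaw":0},
  ],
)

```text
t: 32.3
tcp_pos: [0.5864, -0.3943, 0.1377]
tool_rot: [0.864, 0.499, 0.055, -0.033]
force: [0.5, -0.1, 0.2]
finger_gap: 0.703
```

```bash
python3 -c "
from st import *
st()"
```

```text
t 32.3 tcp [ 0.5864 -0.3943  0.1377] yaw 1.047 tilt [0.0611 0.1124] F [ 0.5242 -0.0707  0.178 ] gap 0.703 q [-0.8018  0.7475  1.2745  0.1334  1.1615 -0.3337]
```

send_rows(
  commands=[
    {"delta_pos":[0.35,-0.4,-1],"yaw":0},
    {"delta_pos":[0.1,-0.1,-2],"yaw":0},
    {"delta_pos":[0.1,-0.05,-1.8],"yaw":0},
    {"delta_pos":[0,0,-0.7],"yaw":0},
    {"delta_pos":[0,0,0],"yaw":0},
  ],
)

```text
t: 32.92
tcp_pos: [0.5908, -0.3999, 0.079]
tool_rot: [0.864, 0.499, 0.054, -0.034]
force: [-0.3, -0.1, 0.0]
finger_gap: 0.702
```

```bash
python3 -c "
from st import *
st()"
```

```text
t 32.92 tcp [ 0.5908 -0.3999  0.079 ] yaw 1.046 tilt [0.0601 0.1131] F [-0.2572 -0.1119  0.0334] gap 0.702 q [-0.8028  0.8266  1.2842  0.139   1.0747 -0.3472]
```

send_rows(
  commands=[
    {"delta_pos":[0,0,0],"yaw":0},
    {"delta_pos":[0,0,0],"yaw":0},
    {"delta_pos":[0,0,0],"yaw":0},
    {"delta_pos":[0,0,0],"yaw":0},
    {"delta_pos":[0,0,0],"yaw":0},
    {"delta_pos":[0,0,0],"yaw":0},
  ],
  grip=1,
  force=60,
)

```text
t: 33.67
tcp_pos: [0.5908, -0.3999, 0.0801]
tool_rot: [0.864, 0.499, 0.054, -0.034]
force: [-0.3, 0.1, -1.2]
finger_gap: 0.347
```

```bash
python3 -c "
from st import *
st()
snap('top','t8')"
```

```text
t 33.67 tcp [ 0.5908 -0.3999  0.0801] yaw 1.047 tilt [0.0601 0.1123] F [-0.3222  0.0561 -1.2433] gap 0.347 q [-0.8025  0.825   1.2843  0.1382  1.0757 -0.3473]
```

The scanner is gripped (about 29.5 mm). Lift it, back off towards the robot, and cross on the near side.

send_rows(
  commands=[
    {"delta_pos":[0,0,1.5],"yaw":0},
    {"delta_pos":[0,0,2.5],"yaw":0},
    {"delta_pos":[0,0,3],"yaw":0},
    {"delta_pos":[-1,0,3],"yaw":0},
    {"delta_pos":[-3,-0.5,0],"yaw":0},
    {"delta_pos":[-3,-0.5,0],"yaw":0},
    {"delta_pos":[-3,-0.5,0],"yaw":0},
    {"delta_pos":[-3,0,0],"yaw":0},
    {"delta_pos":[-3,0,0],"yaw":0},
    {"delta_pos":[-1,0,0],"yaw":0},
  ],
)

```text
t: 34.98
tcp_pos: [0.4201, -0.418, 0.195]
tool_rot: [0.864, 0.5, 0.056, -0.024]
force: [-1.0, -0.8, -1.9]
finger_gap: 0.345
```

```bash
python3 -c "
from st import *
st()"
```

```text
t 34.98 tcp [ 0.4201 -0.418   0.195 ] yaw 1.05 tilt [0.0721 0.0975] F [-0.9649 -0.7735 -1.9185] gap 0.345 q [-1.0288  0.538   1.5388  0.1252  1.1146 -0.5655]
```

send_rows(
  commands=[
    {"delta_pos":[-0.2,3.5,0],"yaw":0},
    {"delta_pos":[-0.2,3.5,0],"yaw":0},
    {"delta_pos":[-0.2,3.5,0],"yaw":0},
    {"delta_pos":[-0.2,3.5,0],"yaw":0},
    {"delta_pos":[-0.2,3.5,0],"yaw":0},
    {"delta_pos":[-0.2,3.5,0],"yaw":0},
    {"delta_pos":[-0.2,3.5,0],"yaw":0},
    {"delta_pos":[-0.2,3.5,0],"yaw":0},
    {"delta_pos":[-0.2,3.5,0],"yaw":0},
    {"delta_pos":[-0.2,3.5,0],"yaw":0},
  ],
)

```text
t: 36.22
tcp_pos: [0.4102, -0.0659, 0.2048]
tool_rot: [0.865, 0.498, 0.062, -0.01]
force: [0.1, 0.5, -2.2]
finger_gap: 0.346
```

```bash
python3 -c "
from st import *
st()"
```

```text
t 36.23 tcp [ 0.4102 -0.0659  0.2048] yaw 1.048 tilt [0.0982 0.0792] F [ 0.0759  0.4545 -2.2351] gap 0.346 q [-0.5179  0.2647  2.0196  0.1617  0.8174 -0.1005]
```

send_rows(
  commands=[
    {"delta_pos":[0,3.5,0],"yaw":0},
    {"delta_pos":[0,3.5,-0.5],"yaw":0},
    {"delta_pos":[0,3.5,-0.5],"yaw":0},
    {"delta_pos":[0,3.5,-0.5],"yaw":0},
    {"delta_pos":[0,3.5,-0.5],"yaw":-0.08},
    {"delta_pos":[0,3.5,-0.5],"yaw":-0.08},
    {"delta_pos":[1,3.5,-0.5],"yaw":-0.1},
    {"delta_pos":[1.5,3,0],"yaw":-0.1},
    {"delta_pos":[2,3,0],"yaw":-0.1},
    {"delta_pos":[2,2,0],"yaw":-0.1},
  ],
)

```text
t: 37.48
tcp_pos: [0.4854, 0.2762, 0.1838]
tool_rot: [0.97, 0.232, 0.073, 0.014]
force: [1.4, -0.2, -2.8]
finger_gap: 0.345
```

```bash
cat > aim.py <<'E'
from st import *
from scipy.spatial.transform import Rotation as R
G=R.from_quat([.864,.499,.054,-.034]);gp=np.array([.5908,-.3999,.0801])
S=R.from_euler('z',1.045);so=np.array([.5893,-.401,.1])
Rr=G.inv()*S; tr=G.inv().apply(so-gp)
L={'red':(.5668,.3392,.038),'yellow':(.5865,.2809,.038),'blue':(.6067,.22,.038)}
def scan(s=None):
    s=s or manip.sense(); T=R.from_quat(s['tool_rot']); Rs=T*Rr; o=s['tcp_pos']+T.apply(tr); return Rs,o
def aim(c):
    Rs,o=scan(); w=o+Rs.apply([.079,0,-.065]); l=np.array(L[c]); d=Rs.inv().apply(l-w)
    z=Rs.as_matrix(); ang=np.arctan2(z[1,0],z[0,0]); down=-z[:,2]
    hit=w+down*((l[2]-w[2])/down[2]); st(); print(c,'label in window',d,'window z',w[2],'scanner yaw',ang,'tilt',z[:2,2],'move cm',(l-hit)[:2]*100,'dyaw',.32-ang)
E
python3 -c "
from aim import *
aim('red')"
```

```text
t 37.48 tcp [0.4854 0.2762 0.1838] yaw 0.474 tilt [0.1482 0.0063] F [ 1.3787 -0.1612 -2.7545] gap 0.345 q [ 0.3409  0.4584  1.7478 -0.0612  0.7939  1.4819]
red label in window [ 0.0225  0.0289 -0.0999] window z 0.13935943604658232 scanner yaw 0.4631150585539177 tilt [-0.037   0.0556] move cm [0.7169 3.5921] dyaw -0.1431150585539177
```

send_rows(
  commands=[
    {"delta_pos":[0.1,2,-0.6],"yaw":-0.07},
    {"delta_pos":[0.1,1.8,-0.6],"yaw":-0.07},
    {"delta_pos":[0.1,0.5,-0.6],"yaw":0},
    {"delta_pos":[0,0,0],"yaw":0},
  ],
)

```text
t: 37.98
tcp_pos: [0.4921, 0.3261, 0.1681]
tool_rot: [0.984, 0.163, 0.076, 0.017]
force: [-0.4, -0.0, -1.6]
finger_gap: 0.345
```

```bash
python3 - <<'E'
from aim import *
aim('red')
a=snap('top','t9');b=snap('side','s9')
Rs,o=scan(); q=[o+Rs.apply(p) for p in([79,0,30],[79,0,-65],[103,23,-65],[103,-23,-65],[-75,0,0],[103,0,30])/np.array(1000.)] 
print(proj('top',q),proj('side',q))
o_=np.hstack([cv2.resize(a[165:265,205:305],(400,400),interpolation=cv2.INTER_CUBIC),cv2.resize(b[190:290,230:330],(400,400),interpolation=cv2.INTER_CUBIC)]);cv2.imwrite('pics/c10.png',o_)
E
```

```text
t 37.98 tcp [0.4921 0.3261 0.1681] yaw 0.333 tilt [ 0.1549 -0.0094] F [-0.3627 -0.0145 -1.5976] gap 0.345 q [ 0.4336  0.5222  1.6772 -0.1021  0.8074  1.7415]
red label in window [-0.0045 -0.0036 -0.0867] window z 0.12440021041719337 scanner yaw 0.32243324437754844 tilt [-0.0361  0.0551] move cm [-0.315  -0.4804] dyaw -0.002433244377548438
[[208.3008 207.2796]
 [220.3547 207.7579]
 [210.5318 202.6336]
 [225.0341 197.4228]
 [230.0052 260.5567]
 [205.4938 198.8349]] [[253.3611 227.3292]
 [257.8703 250.1313]
 [246.3514 255.461 ]
 [252.17   241.7701]
 [314.1339 245.6079]
 [244.2113 225.6965]]
```

View pics/c10.png

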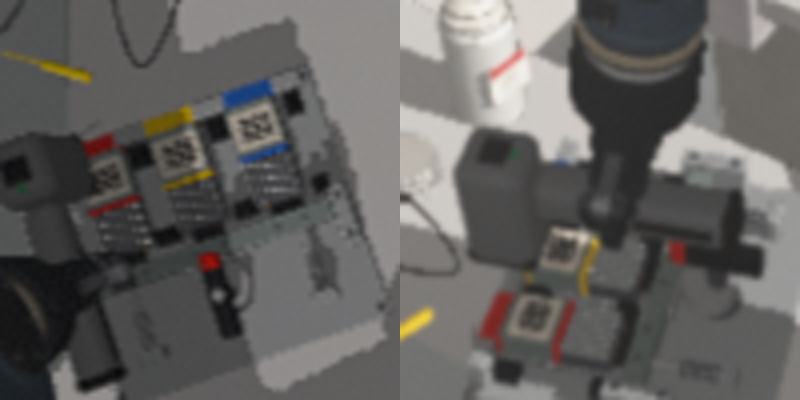

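The picture agrees with the model to about a pixel: head top at crop (15,168) against a predicted (13,169), and tail at (100,382). Make the small correction and hold over red.

send_rows(
  commands=[
    {"delta_pos":[-0.3,-0.5,-0.3],"yaw":0},
    {"delta_pos":[0,0,0],"yaw":0},
    {"delta_pos":[0,0,0],"yaw":0},
    {"delta_pos":[0,0,0],"yaw":0},
    {"delta_pos":[0,0,0],"yaw":0},
    {"delta_pos":[0,0,0],"yaw":0},
    {"delta_pos":[0,0,0],"yaw":0},
    {"delta_pos":[0,0,0],"yaw":0},
    {"delta_pos":[0,0,0],"yaw":0},
    {"delta_pos":[0,0,0],"yaw":0},
  ],
)

```text
t: 39.33
tcp_pos: [0.4895, 0.3184, 0.1662]
tool_rot: [0.984, 0.161, 0.076, 0.017]
force: [-0.0, 0.2, -2.2]
finger_gap: 0.347
```

```bash
python3 -c "
from aim import *
aim('red');aim('yellow')"
```

```text
t 39.33 tcp [0.4895 0.3184 0.1662] yaw 0.33 tilt [ 0.156  -0.0096] F [-0.0499  0.1962 -2.2248] gap 0.347 q [ 0.4231  0.5172  1.6959 -0.1025  0.792   1.7355]
red label in window [ 0.0003  0.003  -0.0846] window z 0.12259192677436989 scanner yaw 0.31934500613535466 tilt [-0.0371  0.0549] move cm [-0.0647  0.2943] dyaw 0.0006549938646453479
t 39.33 tcp [0.4895 0.3184 0.1662] yaw 0.33 tilt [ 0.156  -0.0096] F [-0.0499  0.1962 -2.2248] gap 0.347 q [ 0.4231  0.5172  1.6959 -0.1025  0.792   1.7355]
yellow label in window [ 0.0007 -0.0584 -0.0885] window z 0.12259192677436989 scanner yaw 0.31934500613535466 tilt [-0.0371  0.0549] move cm [ 1.9053 -5.5357] dyaw 0.0006549938646453479
```

Within 3 mm for over 1 s. Now yellow.

send_rows(
  commands=[
    {"delta_pos":[0.6,-1.8,0],"yaw":0},
    {"delta_pos":[0.7,-1.9,0],"yaw":0},
    {"delta_pos":[0.6,-1.4,0],"yaw":0},
    {"delta_pos":[0,0,0],"yaw":0},
    {"delta_pos":[0,0,0],"yaw":0},
  ],
)

```text
t: 39.95
tcp_pos: [0.509, 0.2667, 0.1663]
tool_rot: [0.984, 0.162, 0.077, 0.017]
force: [0.2, 0.4, -2.1]
finger_gap: 0.342
```

```bash
python3 -c "
from aim import *
aim('yellow')"
```

```text
t 39.95 tcp [0.509  0.2667 0.1663] yaw 0.33 tilt [ 0.1564 -0.0088] F [ 0.207   0.4344 -2.0838] gap 0.342 q [ 0.3184  0.5033  1.7259 -0.0826  0.7675  1.6184]
yellow label in window [-0.0016 -0.0034 -0.0851] window z 0.12271571939481024 scanner yaw 0.3200501248105834 tilt [-0.0375  0.0542] move cm [-0.0474 -0.3796] dyaw -5.0124810583418444e-05
```

send_rows(
  commands=[
    {"delta_pos":[0,-0.3,0],"yaw":0},
    {"delta_pos":[0,0,0],"yaw":0},
    {"delta_pos":[0,0,0],"yaw":0},
    {"delta_pos":[0,0,0],"yaw":0},
    {"delta_pos":[0,0,0],"yaw":0},
    {"delta_pos":[0,0,0],"yaw":0},
    {"delta_pos":[0,0,0],"yaw":0},
    {"delta_pos":[0,0,0],"yaw":0},
    {"delta_pos":[0,0,0],"yaw":0},
    {"delta_pos":[0,0,0],"yaw":0},
  ],
)

```text
t: 41.2
tcp_pos: [0.5083, 0.265, 0.1663]
tool_rot: [0.984, 0.163, 0.077, 0.017]
force: [0.3, -0.5, -2.7]
finger_gap: 0.345
```

```bash
python3 -c "
from aim import *
aim('yellow');aim('blue')
a=snap('top','t10')
for c in HSV:print(c,blobs(a,c,(222,175,310,275)))"
```

```text
t 41.2 tcp [0.5083 0.265  0.1663] yaw 0.332 tilt [ 0.1563 -0.0081] F [ 0.3237 -0.5319 -2.7085] gap 0.345 q [ 0.3152  0.5016  1.7296 -0.0812  0.7651  1.6125]
yellow label in window [-0.0005 -0.0022 -0.085 ] window z 0.12270172659985792 scanner yaw 0.3220589414120904 tilt [-0.0375  0.0537] move cm [ 0.0228 -0.2262] dyaw -0.002058941412090398
t 41.2 tcp [0.5083 0.265  0.1663] yaw 0.332 tilt [ 0.1563 -0.0081] F [ 0.3237 -0.5319 -2.7085] gap 0.345 q [ 0.3152  0.5016  1.7296 -0.0812  0.7651  1.6125]
blue label in window [-0.0006 -0.0663 -0.089 ] window z 0.12270172659985792 scanner yaw 0.3220589414120904 tilt [-0.0375  0.0537] move cm [ 2.0428 -6.3162] dyaw -0.002058941412090398
red [(array([222.956 , 203.2225]), np.float64(11.375)), (array([229.995 , 217.0879]), np.float64(10.9375))]
yellow [(array([224.4411, 183.2616]), np.float64(17.5)), (array([249.4173, 193.9289]), np.float64(26.9375)), (array([251.9328, 209.4213]), np.float64(27.3125))]
blue [(array([266.3977, 188.002 ]), np.float64(51.5625)), (array([271.0176, 202.8021]), np.float64(24.875))]
```

send_rows(
  commands=[
    {"delta_pos":[0.7,-2,0],"yaw":0},
    {"delta_pos":[0.7,-2.2,0],"yaw":0},
    {"delta_pos":[0.6,-2,0],"yaw":0},
    {"delta_pos":[0,0,0],"yaw":0},
    {"delta_pos":[0,0,0],"yaw":0},
  ],
)

```text
t: 41.88
tcp_pos: [0.5288, 0.2022, 0.1664]
tool_rot: [0.983, 0.163, 0.077, 0.017]
force: [0.3, 0.1, -2.5]
finger_gap: 0.343
```

```bash
python3 -c "
from aim import *
aim('blue')"
```

```text
t 41.88 tcp [0.5288 0.2022 0.1664] yaw 0.333 tilt [ 0.1569 -0.0074] F [ 0.2538  0.0525 -2.5083] gap 0.343 q [ 0.1874  0.4902  1.7541 -0.0539  0.7446  1.466 ]
blue label in window [-0.0002 -0.0005 -0.0851] window z 0.12287972781502368 scanner yaw 0.3230970311392006 tilt [-0.0381  0.0532] move cm [-0.0062 -0.0516] dyaw -0.003097031139200568
```

send_rows(
  commands=[
    {"delta_pos":[0,0,0],"yaw":0},
    {"delta_pos":[0,0,0],"yaw":0},
    {"delta_pos":[0,0,0],"yaw":0},
    {"delta_pos":[0,0,0],"yaw":0},
    {"delta_pos":[0,0,0],"yaw":0},
    {"delta_pos":[0,0,0],"yaw":0},
    {"delta_pos":[0,0,0],"yaw":0},
    {"delta_pos":[0,0,0],"yaw":0},
    {"delta_pos":[0,0,0],"yaw":0},
    {"delta_pos":[0,0,0],"yaw":0},
  ],
)

```text
t: 43.12
tcp_pos: [0.528, 0.2041, 0.1664]
tool_rot: [0.983, 0.165, 0.077, 0.016]
force: [0.6, 0.3, -1.5]
finger_gap: 0.34
```

```bash
python3 -c "
from aim import *
aim('blue');snap('top','t11')"
```

```text
t 43.12 tcp [0.528  0.2041 0.1664] yaw 0.336 tilt [ 0.1566 -0.0067] F [ 0.5909  0.2911 -1.5036] gap 0.34 q [ 0.1909  0.4902  1.7541 -0.0536  0.7448  1.4666]
blue label in window [-0.0001 -0.0028 -0.0852] window z 0.12285525927558898 scanner yaw 0.32578405914092096 tilt [-0.038   0.0528] move cm [ 0.0805 -0.2684] dyaw -0.00578405914092095
```

send_rows(
  commands=[
    {"delta_pos":[0,0,2],"yaw":0},
    {"delta_pos":[-3,0.5,2],"yaw":0},
    {"delta_pos":[-3.5,0,0],"yaw":0.08},
    {"delta_pos":[-3,-1,0],"yaw":0.12},
    {"delta_pos":[-2,-2,0],"yaw":0.12},
    {"delta_pos":[-0.5,-3,0],"yaw":0.12},
    {"delta_pos":[0,-3.5,0],"yaw":0.12},
    {"delta_pos":[0,-3.5,0],"yaw":0.12},
    {"delta_pos":[0,-3.5,0],"yaw":0.03},
    {"delta_pos":[0,-3.5,0],"yaw":0},
  ],
)

```text
t: 44.42
tcp_pos: [0.405, 0.0058, 0.2094]
tool_rot: [0.856, 0.51, 0.081, -0.011]
force: [1.0, 0.9, -3.0]
finger_gap: 0.344
```

```bash
python3 -c "
from aim import *
st()"
```

```text
t 44.42 tcp [0.405  0.0058 0.2094] yaw 1.079 tilt [0.1275 0.1018] F [ 0.9963  0.8901 -2.9592] gap 0.344 q [-0.3729  0.228   2.0666  0.2033  0.7749 -0.0163]
```

send_rows(
  commands=[
    {"delta_pos":[0.1,-3.5,0],"yaw":-0.03},
    {"delta_pos":[0.1,-3.5,0],"yaw":0},
    {"delta_pos":[0.1,-3.5,0],"yaw":0},
    {"delta_pos":[0.1,-3.5,0],"yaw":0},
    {"delta_pos":[0.1,-3.5,0],"yaw":0},
    {"delta_pos":[0.1,-3.5,0],"yaw":0},
    {"delta_pos":[0.1,-3.5,0],"yaw":0},
    {"delta_pos":[0.1,-3.5,0],"yaw":0},
    {"delta_pos":[0.1,-3.5,0],"yaw":0},
    {"delta_pos":[0.1,-3.5,0],"yaw":0},
  ],
)

```text
t: 45.68
tcp_pos: [0.4152, -0.3594, 0.2115]
tool_rot: [0.864, 0.496, 0.082, -0.004]
force: [-0.6, -0.5, -2.3]
finger_gap: 0.34
```

send_rows(
  commands=[
    {"delta_pos":[0.1,-3,0],"yaw":0},
    {"delta_pos":[0,-2,0],"yaw":0},
    {"delta_pos":[0,0,0],"yaw":0},
  ],
)

```text
t: 46.05
tcp_pos: [0.416, -0.415, 0.2113]
tool_rot: [0.865, 0.495, 0.081, -0.002]
force: [0.2, 0.2, -2.1]
finger_gap: 0.343
```

```bash
python3 - <<'E'
from aim import *
st();Rs,o=scan();m=Rs.as_matrix();print('scanner o',o,'yaw',np.arctan2(m[1,0],m[0,0]),'x axis',m[:,0],'z axis',m[:,2])
a=snap('top','t12')
w=.32
for c in HSV:
  for uv,_ in blobs(a,c,(222,175,310,275)):
    p=plane('top',[uv],.038)[0,:2]-[.523,.2585];print(c,uv,p@[np.cos(w),np.sin(w)],p@[-np.sin(w),np.cos(w)])
E
```

```text
t 46.05 tcp [ 0.416  -0.415   0.2113] yaw 1.045 tilt [0.1377 0.0839] F [ 0.2017  0.1875 -2.1118] gap 0.343 q [-1.0578  0.4932  1.5779  0.1835  1.0831 -0.6139]
scanner o [ 0.413  -0.4155  0.2311] yaw 1.032633691120152 x axis [0.5125 0.8585 0.0155] z axis [-0.0776  0.0283  0.9966]
red [227.197  201.6262] 0.09391257363641582 0.06683010340446391
red [233.2721 215.9605] 0.0445460144211191 0.06277438451505425
red [256.965  229.9883] -0.021824544994105376 0.005886563111186727
yellow [224.364  183.2401] 0.15242030125187522 0.05711242289922992
yellow [246.6474 194.8053] 0.09410288711822545 0.0016721723993296039
yellow [251.9441 209.4781] 0.04453241148902299 0.00046825433959777057
blue [266.4521 187.9602] 0.09399028987538456 -0.06457766892020801
blue [270.8863 202.8133] 0.04478117101485448 -0.06283305862748007
```

send_rows(
  commands=[
    {"delta_pos":[3,0,0],"yaw":0.012},
    {"delta_pos":[3,0.2,0],"yaw":0},
    {"delta_pos":[3,0.3,0],"yaw":0},
    {"delta_pos":[3,0.3,0],"yaw":0},
    {"delta_pos":[3,0.3,0],"yaw":0},
    {"delta_pos":[2,0.3,0],"yaw":0},
    {"delta_pos":[0,0,0],"yaw":0},
    {"delta_pos":[0,0,0],"yaw":0},
  ],
)

```text
t: 47.1
tcp_pos: [0.5869, -0.3852, 0.2091]
tool_rot: [0.86, 0.503, 0.08, -0.011]
force: [-0.4, 1.0, -2.0]
finger_gap: 0.343
```

```bash
cat >> aim.py <<'E'
def seat():
    st();Rs,o=scan();m=Rs.as_matrix();w=np.arctan2(m[1,0],m[0,0]);print('move cm',(so-o)*100,'dyaw',1.045-w,'z axis',m[:2,2],'xz',m[2,0])
E
python3 -c "
from aim import *
seat()"
```

```text
t 47.1 tcp [ 0.5869 -0.3852  0.2091] yaw 1.063 tilt [0.1256 0.0995] F [-0.4444  1.0492 -1.9634] gap 0.343 q [-0.8083  0.6418  1.2844  0.1717  1.2054 -0.3565]
move cm [  0.5231  -1.4991 -12.8878] dyaw -0.007273067849468795 z axis [-0.0676  0.0137] xz 0.021649506118760778
```

send_rows(
  commands=[
    {"delta_pos":[0.5,-1.4,-1],"yaw":-0.007},
    {"delta_pos":[0,0,-2],"yaw":0},
    {"delta_pos":[0,0,-2],"yaw":0},
    {"delta_pos":[0,0,-2],"yaw":0},
    {"delta_pos":[0,0,0],"yaw":0},
  ],
)

```text
t: 47.72
tcp_pos: [0.588, -0.4049, 0.1352]
tool_rot: [0.864, 0.497, 0.079, -0.011]
force: [-0.5, 0.4, -1.9]
finger_gap: 0.343
```

```bash
python3 - <<'E'
from aim import *
seat()
a=snap('top','t13')
cv2.imwrite('pics/c11.png',cv2.resize(a[150:240,420:520],(700,630))[:600])
Rs,o=scan();print((proj('top',[o+Rs.apply(p) for p in([.079,0,.03],[-.075,0,0])])-[420,150])*7)
E
```

```text
t 47.73 tcp [ 0.588  -0.4049  0.1352] yaw 1.049 tilt [0.1251 0.0965] F [-0.4512  0.4172 -1.9108] gap 0.343 q [-0.8258  0.7391  1.3068  0.1786  1.0882 -0.3817]
move cm [ 0.408   0.4714 -5.4924] dyaw 0.006818325971265526 z axis [-0.0655  0.0159] xz 0.01960968317800731
[[306.2172 224.4801]
 [622.9199 418.8684]]
```

View pics/c11.png

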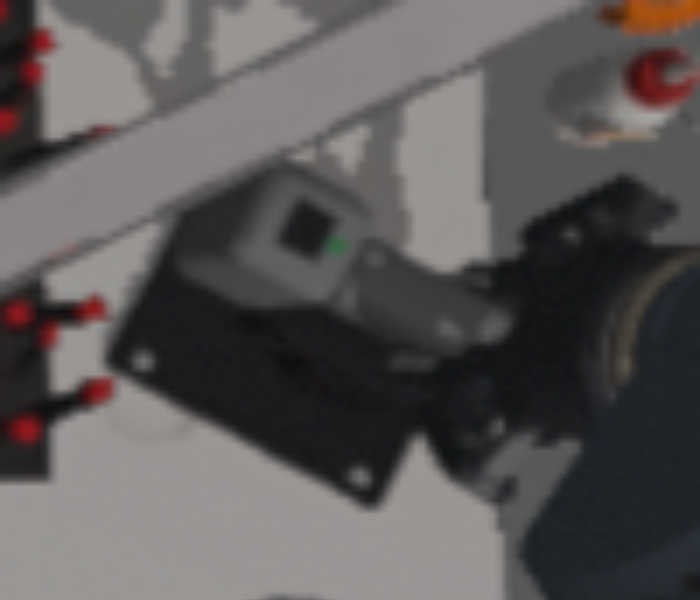

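The head sits where predicted ((308,228) against (306,224)). Lower it on.

send_rows(
  commands=[
    {"delta_pos":[0.35,0.4,-0.8],"yaw":0},
    {"delta_pos":[0.1,0,-1],"yaw":0},
    {"delta_pos":[0.05,0,-1.2],"yaw":0},
    {"delta_pos":[0,0,0],"yaw":0},
  ],
)

```text
t: 48.28
tcp_pos: [0.5948, -0.403, 0.1066]
tool_rot: [0.864, 0.497, 0.079, -0.007]
force: [-1.0, 1.4, -1.5]
finger_gap: 0.341
```

```bash
python3 -c "
from aim import *
seat()"
```

```text
t 48.27 tcp [ 0.5948 -0.403   0.1066] yaw 1.049 tilt [0.1299 0.0914] F [-0.9896  1.3706 -1.5435] gap 0.341 q [-0.8167  0.776   1.3172  0.1841  1.0334 -0.3831]
move cm [-0.2615  0.2698 -2.6375] dyaw 0.00752517679650655 z axis [-0.0702  0.021 ] xz 0.017669432009234015
```

send_rows(
  commands=[
    {"delta_pos":[-0.2,0.25,-0.2],"yaw":0.007},
    {"delta_pos":[0,0,-0.5],"yaw":0},
    {"delta_pos":[0,0,-0.5],"yaw":0},
    {"delta_pos":[0,0,0],"yaw":0},
  ],
)

```text
t: 48.78
tcp_pos: [0.593, -0.4005, 0.0944]
tool_rot: [0.862, 0.5, 0.079, -0.007]
force: [-0.6, 0.2, -2.2]
finger_gap: 0.344
```

```bash
python3 -c "
from aim import *
seat()"
```

```text
t 48.77 tcp [ 0.593  -0.4005  0.0944] yaw 1.057 tilt [0.1299 0.0916] F [-0.5962  0.1858 -2.2397] gap 0.344 q [-0.8162  0.7877  1.3319  0.1873  1.0074 -0.3962]
move cm [-0.0783  0.0184 -1.4163] dyaw -0.0001627800246386535 z axis [-0.0711  0.0212] xz 0.017345418443306948
```

send_rows(
  commands=[
    {"delta_pos":[-0.08,0,-0.4],"yaw":0},
    {"delta_pos":[0,0,-0.4],"yaw":0},
    {"delta_pos":[0,0,-0.3],"yaw":0},
    {"delta_pos":[0,0,0],"yaw":0},
  ],
)

```text
t: 49.28
tcp_pos: [0.5921, -0.4006, 0.0828]
tool_rot: [0.862, 0.5, 0.079, -0.007]
force: [0.4, 0.1, -1.8]
finger_gap: 0.343
```

```bash
python3 -c "
from aim import *
seat()"
```

```text
t 49.27 tcp [ 0.5921 -0.4006  0.0828] yaw 1.056 tilt [0.1299 0.0916] F [ 0.382   0.142  -1.7965] gap 0.343 q [-0.8173  0.8017  1.339   0.1898  0.9869 -0.4018]
move cm [ 0.0116  0.0305 -0.2558] dyaw 1.3309882269441076e-05 z axis [-0.0711  0.0212] xz 0.01735827596718716
```

send_rows(
  commands=[
    {"delta_pos":[0,0,-0.15],"yaw":0},
    {"delta_pos":[0,0,0],"yaw":0},
  ],
)

```text
t: 49.52
tcp_pos: [0.5919, -0.4005, 0.0817]
tool_rot: [0.862, 0.5, 0.079, -0.007]
force: [-0.2, 0.2, -2.2]
finger_gap: 0.344
```

send_rows(
  commands=[
    {"delta_pos":[0,0,0],"yaw":0},
    {"delta_pos":[0,0,0],"yaw":0},
    {"delta_pos":[0,0,0],"yaw":0},
    {"delta_pos":[0,0,0],"yaw":0},
  ],
  grip=-0.4,
)

```text
t: 50.02
tcp_pos: [0.5934, -0.4017, 0.0831]
tool_rot: [0.862, 0.5, 0.08, -0.005]
force: [0.7, -0.0, -1.2]
finger_gap: 0.701
```

```bash
python3 -c "
from aim import *
seat()"
```

```text
t 50.02 tcp [ 0.5934 -0.4017  0.0831] yaw 1.057 tilt [0.1332 0.0889] F [ 0.6627 -0.042  -1.1819] gap 0.701 q [-0.8172  0.8018  1.3376  0.1908  0.984  -0.4024]
move cm [-0.1125  0.1321 -0.2899] dyaw 0.00021551630549909717 z axis [-0.0743  0.024 ] xz 0.016628369147989763
```

send_rows(
  commands=[
    {"delta_pos":[0,0,1.5],"yaw":0},
    {"delta_pos":[0,0,2.5],"yaw":0},
    {"delta_pos":[0,0,3],"yaw":0},
    {"delta_pos":[0,0,3],"yaw":0},
    {"delta_pos":[-2,0,2],"yaw":0},
    {"delta_pos":[-4,-1,0],"yaw":0},
    {"delta_pos":[-4,-1,0],"yaw":0},
    {"delta_pos":[-4,-2,0],"yaw":0},
    {"delta_pos":[-3,-3,0],"yaw":0},
    {"delta_pos":[-2,-4,0],"yaw":0},
  ],
)

```text
t: 51.28
tcp_pos: [0.4018, -0.5123, 0.2196]
tool_rot: [0.86, 0.503, 0.081, 0.002]
force: [0.6, -0.4, 0.2]
finger_gap: 0.702
```

send_rows(
  commands=[
    {"delta_pos":[-3,-4,0],"yaw":0},
    {"delta_pos":[-3,-3,0],"yaw":0},
    {"delta_pos":[0,0,0],"yaw":0},
    {"delta_pos":[0,0,0],"yaw":0},
  ],
)

```text
t: 51.78
tcp_pos: [0.3381, -0.5884, 0.2246]
tool_rot: [0.861, 0.502, 0.081, 0.006]
force: [-0.8, -0.8, 0.2]
finger_gap: 0.696
```

```bash
python3 - <<'E'
from aim import *
st()
a=snap('top','t14');b=snap('side','s14');r=cv2.imread('pics/t0.png');rs=cv2.imread('pics/s0.png')
w=.32
for c in HSV:
  for uv,_ in blobs(a,c,(222,175,310,275)):
    p=plane('top',[uv],.038)[0,:2]-[.523,.2585];print(c,p@[np.cos(w),np.sin(w)],p@[-np.sin(w),np.cos(w)])
# scanner: diff to start
print('diff scanner top',np.abs(a[170:225,430:505].astype(int)-r[170:225,430:505]).mean(),'side',np.abs(b[105:150,345:395].astype(int)-rs[105:150,345:395]).mean())
A=cv2.resize(a[165:235,425:505],(400,350),interpolation=cv2.INTER_CUBIC);B=cv2.resize(r[165:235,425:505],(400,350),interpolation=cv2.INTER_CUBIC)
C=cv2.resize(b[95:155,335:405],(400,343-93),interpolation=cv2.INTER_CUBIC);D=cv2.resize(rs[95:155,335:405],(400,250),interpolation=cv2.INTER_CUBIC)
cv2.imwrite('pics/c12.png',np.vstack([np.hstack([A,B]),np.hstack([C,D])]))
E
```

```text
t 51.77 tcp [ 0.3381 -0.5884  0.2246] yaw 1.061 tilt [0.1449 0.0703] F [-0.7992 -0.8168  0.2139] gap 0.696 q [-1.2844  0.6102  1.3022  0.1676  1.2602 -0.8225]
red 0.09389896883106692 0.06684408418513932
red 0.0445410779909933 0.06275054227547458
red -0.021683218699442175 0.00597544604966817
yellow 0.15243716692581671 0.05710306050659699
yellow 0.0940967237110645 0.0016976461360741818
yellow 0.04457084097260751 0.0005290873361172031
blue 0.09389739900571971 -0.06446066863731166
blue 0.04467540937882238 -0.06322964252636856
diff scanner top 3.168808080808081 side 3.2764444444444445
```

View pics/c12.png

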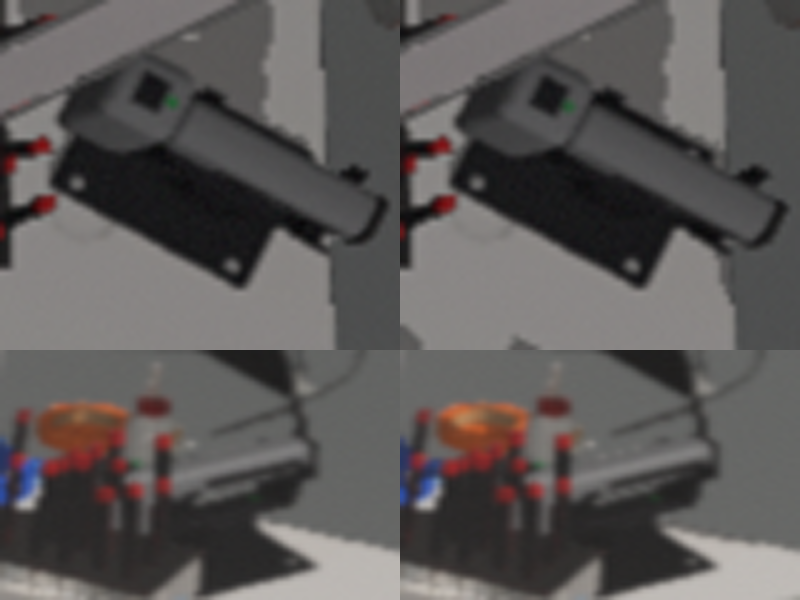

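```bash
python3 - <<'E'
from aim import *
g=lambda f:cv2.cvtColor(cv2.imread(f),cv2.COLOR_BGR2GRAY).astype(np.float32)
def tm(n,box):
    a=g(f'pics/{n}0.png');b=g(f'pics/{n}14.png');x0,y0,x1,y1=box;s=8
    t=cv2.resize(a[y0:y1,x0:x1],None,fx=s,fy=s,interpolation=cv2.INTER_CUBIC)
    i=cv2.resize(b[y0-4:y1+4,x0-4:x1+4],None,fx=s,fy=s,interpolation=cv2.INTER_CUBIC)
    r=cv2.matchTemplate(i,t,cv2.TM_CCOEFF_NORMED);_,v,_,p=cv2.minMaxLoc(r);print(n,box,v,np.array(p)/s-4)
tm('top',(447,178,465,194));tm('top',(486,200,502,213));tm('top',(463,187,490,206));tm('top',(436,196,452,208))
tm('side',(368,112,392,125));tm('side',(382,115,394,128));tm('side',(355,108,365,124))
p=np.array([[.589,-.401,.1]]);
for d in([.003,0,0],[0,.003,0],[0,0,.003]):print(d,proj('top',p+d)-proj('top',p),proj('side',p+d)-proj('side',p))
E
```

```text
[ WARN:0@0.338] global loadsave.cpp:275 findDecoder imread_('pics/top0.png'): can't open/read file: check file path/integrity
Traceback (most recent call last):
cv2.error: OpenCV(4.12.0) /io/opencv/modules/imgproc/src/color.cpp:199: error: (-215:Assertion failed) !_src.empty() in function 'cvtColor'
```

```bash
python3 - <<'E'
from aim import *
g=lambda f:cv2.cvtColor(cv2.imread(f),cv2.COLOR_BGR2GRAY).astype(np.float32)
def tm(n,box):
    a=g(f'pics/{n[0]}0.png');b=g(f'pics/{n[0]}14.png');x0,y0,x1,y1=box;s=8
    t=cv2.resize(a[y0:y1,x0:x1],None,fx=s,fy=s,interpolation=cv2.INTER_CUBIC)
    i=cv2.resize(b[y0-4:y1+4,x0-4:x1+4],None,fx=s,fy=s,interpolation=cv2.INTER_CUBIC)
    r=cv2.matchTemplate(i,t,cv2.TM_CCOEFF_NORMED);_,v,_,p=cv2.minMaxLoc(r);print(n,box,round(v,3),np.array(p)/s-4)
tm('top',(447,178,465,194));tm('top',(486,200,502,213));tm('top',(463,187,490,206));tm('top',(436,196,452,208))
tm('side',(368,112,392,125));tm('side',(382,115,394,128));tm('side',(355,108,365,124))
p=np.array([[.589,-.401,.1]]);
for d in([.003,0,0],[0,.003,0],[0,0,.003]):print(d,proj('top',p+d)-proj('top',p),proj('side',p+d)-proj('side',p))
E
```

```text
top (447, 178, 465, 194) 0.985 [ 0.5  -0.75]
top (486, 200, 502, 213) 0.978 [ 0.375 -0.75 ]
top (463, 187, 490, 206) 0.962 [-0.375 -0.625]
top (436, 196, 452, 208) 0.997 [0. 0.]
side (368, 112, 392, 125) 0.984 [-0.125 -0.25 ]
side (382, 115, 394, 128) 0.992 [-0.25 -0.25]
side (355, 108, 365, 124) 0.971 [0. 0.]
[0.003, 0, 0] [[-0.0412 -1.0155]] [[-0.7006 -0.2103]]
[0, 0.003, 0] [[-1.032   0.0158]] [[-0.3344  0.3598]]
[0, 0, 0.003] [[ 0.3932 -0.0811]] [[ 0.063  -0.6656]]
```

The scanner sits about 2.3 mm from where it started, at the same height, and both views agree on that. The modules and cam are unchanged and the gripper is clear, so I'm handing in.

```bash
python3 -c "
from st import *
st();print(manip.sign_off())"
```

```text
t 51.88 tcp [ 0.3386 -0.5881  0.2245] yaw 1.062 tilt [0.1445 0.0701] F [-0.156   0.2825  0.2522] gap 0.7 q [-1.2834  0.6101  1.3024  0.1672  1.2597 -0.8226]
the job is handed in; nothing more can be done
None
```

The job is done and handed in at about 52 s of the 208 s allowed. Sign-off reports no verdict, so this rests on my own checks.

**What I did:** All three modules were on the bench. I laid each one in the slot of its colour, label up and contacts towards the bar, and turned the T-handle to the high point. I then held the scanner over red, yellow and blue in that order for at least 1.1 s each and put it back in its cradle.

**Last checks:**
- **Modules:** the colour bands show each one moved about 3.5 mm towards home when the cam turned. They stayed there in the final picture. The red module lies about 3–4 mm to one side of its slot centre, within the 8 mm limit.
- **Cam:** about 3.11 rad from the tool angle at release and about 3.16 rad from the picture afterwards. I could not read the contact bar's travel directly.
- **Scans:** I worked out the aim from the tool pose, and a picture over red agreed to about a pixel. The label was within 4 mm of the line of sight and about 85 mm below the window each time.
- **Scanner:** it rests about 2.3 mm from where it started, at the same height in both views.
- **Gripper and bystanders:** the gripper is open and clear of everything. I kept away from the other items on the bench but did not measure their positions again at the end.

**Disagreements:** the tool leaned over by up to about 0.16 rad during the run, because the moves could not correct tilt. The scanner was therefore up to about 0.08 rad off level by my estimate when lowered, but it looks level in its cradle. My first estimate of the cradle centre was about 9 mm off along its length. I used the saddle and scanner positions instead, which agreed with each other.

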